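# Put away the pile on the art-room bench

## Robot

A 6-joint arm with a two-finger parallel gripper is mounted at the origin on the work surface. World frame = base frame: x ahead of the robot, y to its left, z up, the work surface at z = 0. Lengths are in mm, angles in rad, forces in N, time in s.
With the tool pointing down it reaches from about 400 to 925 mm from the base axis. Payload 12.5 kg.
Tool frame: the origin (TCP) lies at the very end of the fingers, on their centre line; the grasp point (between the pads) lies env.hold_point_z behind it (env.hold_point_z is the distance from the TCP to the grasp point, in mm); y points along the fingers, z is the direction in which the jaws open and shut, and the axes are right-handed (so a half turn about y gives the same grasp; the last joint's range is limited). The gripper opens to 95 mm and grips with 3 to 60 N. Pads are 20 mm wide; open, the fingers measure 119 mm over their backs; the gripper's body (75 mm by 180 mm) begins 59 mm behind the grasp point.
Start: joints at [-1.42, 0.491, 1.559, -0, 1.092, -0.106], TCP at [158.764, -604.517, 214.661] pointing down, gripper open.
Joint ranges: [-3.1, 3.1], [-0.84, 2.19], [0.05, 2.79], [-1.13, 4.28], [0.06, 2.93], [-2.69, 2.69]. Speed limits (rad/s): [2.22, 2.22, 2.79, 3.14, 3.14, 3.14].

## Interface

Orientations are given as [roll, pitch, yaw] about the fixed x, y, z axes, in that order (R = Rz(yaw) Ry(pitch) Rx(roll)).
In Python, from cell import env gives the robot as it stands.
- The arm moves only by the shell command python3 -m inch 'ROWS'. ROWS is JSON, one flat list of numbers, 7 for each row, row after row: the shift along the tool's x, y, z in m, then the turn, a rotation vector about the tool's x, y, z in degrees, then the closure, from -1 (fully open) to 1 (shut). In form: [tx, ty, tz, ax, ay, az, hand, tx, ty, tz, ax, ay, az, hand, ...]. A call has 1 to 10 rows; each row shifts and turns the commanded pose from where the row before left it, along the tool's axes as they then stand; what a row does not reach is not made up. A row lasts 1/10 s, in which the tool goes at most 50 mm and 8.59 degrees, less where a joint would pass 70% of its speed; a pose out of reach is approached as far as the arm can. A call is refused whole if a number of a shift passes 0.05 or a number of a turn 8.59, either way. A call with a gripper value outside its range is refused whole. The fingers move at their own pace and stop on an object; the grip force is fixed at half the most. Time passes only in rows, so rows that do not move let the fingers close. It gives the time, the measured TCP pose, the force and the opening at its end, in the units of the state.
- env.state(): the state, without advancing time (a new reading comes with each control period).
- env.read_camera(name): name is "scene" or "side" or "wrist"; returns a dict with "pixels" (384x512x3 uint8, blue, green, red), "depth" (384x512 float32, mm along the optical axis (not along the pixel's ray), 0 where there is no reading), "mtx" (3x3 intrinsics, pixels), "R" (3x3) and "t" (3): a world point X has camera coordinates R X + t. Camera axes: x right, y down, z forward; pixel columns grow to the right and rows downward; lengths in mm; the calibration is good to about 2 mm. A picture is of the moment at which its call begins.
- env.job_done(): hands the job in, once; it reports no verdict.
The state is a dict: "t": time; "joints": joint angles; "qvel": joint speeds; "tau": joint torques, N m; "eef_pos": TCP position; "tcp_rot": TCP orientation; "ft_force": force on the tool from outside, world axes, zero at the start; "moment": the same for the moment, N m; "opening": opening from 0.0 (shut) to 1.0 (fully open).
Only numpy, scipy, OpenCV 4.12 (cv2) and the standard library are available. Lean on these libraries where they do the work, as an engineer would, in place of code of your own. Each camera call takes 0.05 s, during which the arm holds its last target.

## Task

Clear the pile of art supplies from the top down, one thing at a time: first the ink bottle into the smaller round dish, then the round tin into the wider round dish, then the wooden pastel box into the shorter tray, and last the pencil tin into the long tray. Each must end flat inside the rim of its own tray or dish, the right way up as it is now; never tip anything over, and leave the water cup and the paint jar where they stand.

Things in the scene. Friction and masses are not known exactly. Their poses are not given: they have to be found in the camera images.
- pencil_tin: Flat closed metal pencil tin, rectangular with plain vertical sides, 175 long (own x) x 56 wide (own y) x 28 high, about 0.24 kg. It lies on the table with the rest of the pile on it: pastel box on the tin, round tin on the box, ink bottle on the round tin. Origin: centre of its underside, z up. Each thing of the pile stands near the middle of the one below (the box up to 30 off along the tin, the round tin up to 12 off along the box).
- pastel_box: Closed wooden pastel box, 92 long (own x) x 54 wide (own y) x 32 high, about 0.17 kg, second from the bottom of the pile. Its long side runs roughly along the tin's. Origin: centre of its underside, z up.
- round_tin: Closed round metal tin, upright, 51 diameter x 30 high, about 0.12 kg, third in the pile. Origin: centre of its underside, z up.
- ink_bottle: Small ink bottle, upright on top of the pile, about 0.09 kg: amber body 36 diameter and 42 high, then a narrow neck and a black cap 27 diameter, 62 high overall. Origin: centre of its underside, z up.
- long_tray: Long shallow wooden tray fixed to the table, for the pencil tin: inside 195 (own x) x 76 (own y), floor 3 above the table, rim 6 thick and 9 above the table (6 above the floor). Origin: centre of its underside on the table, z up.
- short_tray: Shorter shallow wooden tray fixed to the table, for the pastel box: inside 112 (own x) x 74 (own y), same floor (3) and rim (6 thick, 9 above the table). Origin: centre of its underside on the table, z up.
- wide_dish: Wider round shallow wooden dish fixed to the table, for the round tin: inside diameter 76, same floor (3) and rim (6 thick, 9 above the table). Origin: centre of its underside on the table, z up.
- small_dish: Smaller round shallow wooden dish fixed to the table, for the ink bottle: inside diameter 54, same floor (3) and rim (6 thick, 9 above the table). Origin: centre of its underside on the table, z up.
- water_cup: Bystander, loose: white ceramic cup without handle, 64 diameter, 62 high, about 0.25 kg, standing beyond the trays as seen from the robot. Origin: centre of its underside.
- paint_jar: Bystander, loose: closed paint jar, 56 diameter, 55 high, about 0.2 kg, standing beyond the trays as seen from the robot. Origin: centre of its underside.

How it is judged (in metres and radians):
On the way, in this order (a step that is already met when the one before it is completed fails the run):
1. the ink bottle stands flat in the smaller dish (horizontal distance between ink_bottle and small_dish below 0.012 m and z of ink_bottle in the frame of small_dish below 0.006 m and angle between ink_bottle's own z axis and vertical below 0.06 rad), for 0.2 s.
2. the round tin stands flat in the wider dish (horizontal distance between round_tin and wide_dish below 0.014 m and z of round_tin in the frame of wide_dish below 0.006 m and angle between round_tin's own z axis and vertical below 0.06 rad), for 0.2 s.
3. the pastel box lies flat in the shorter tray (horizontal distance between pastel_box and short_tray below 0.016 m and z of pastel_box in the frame of short_tray below 0.006 m and angle between pastel_box's own z axis and vertical below 0.06 rad and angle between the x axis of pastel_box and the x axis of short_tray, either way round below 0.35 rad), for 0.2 s.
4. the pencil tin lies flat in the long tray (horizontal distance between pencil_tin and long_tray below 0.016 m and z of pencil_tin in the frame of long_tray below 0.006 m and angle between pencil_tin's own z axis and vertical below 0.06 rad and angle between the x axis of pencil_tin and the x axis of long_tray, either way round below 0.2 rad), for 0.2 s.
At the end, for the whole second after the job is handed in: Bottle in smaller dish, round tin in wider dish (centres within 12, 14 mm), pastel box in shorter tray, pencil tin in long tray (within 16 mm; long sides within 0.35 and 0.2 rad); each underside under 6 mm above the table, upright within 0.06 rad, released, at rest (all of step 1 and all of step 2 and all of step 3 and all of step 4 and linear speed of each of ink_bottle, round_tin, pastel_box, pencil_tin below 0.02 m/s and angular speed of each of ink_bottle, round_tin, pastel_box, pencil_tin below 0.2 rad/s); the robot touches nothing.
It fails at once if a thing of the pile is tipped (more than 0.5 rad) (angle between any of ink_bottle, round_tin, pastel_box, pencil_tin's own z axis and vertical above 0.5 rad).
It fails at once if the water cup is moved (more than 20 mm) or tipped (distance of water_cup from where it was at the start of the episode above 0.02 m or angle between water_cup's own z axis and vertical above 0.3 rad).
It fails at once if the paint jar is moved (more than 20 mm) or tipped (distance of paint_jar from where it was at the start of the episode above 0.02 m or angle between paint_jar's own z axis and vertical above 0.3 rad).
It also fails if it takes over 128 s, if anything falls off the work surface, if the arm or the gripper's body presses on something with over 40 N, if the wrist force passes 120 N, or if a joint passes its speed limit or range.

## Working session

There is one attempt and no reset: what is moved stays moved. The work goes in short steps, Python scripts to look and compute and a shell command to move; the robot and the scene stay as the last step left them, time stands still between calls to the robot, and variables do not carry over. Pictures are saved under pics/ and viewed, and the job is handed in when it is done.

```bash
ls; mkdir -p pics; python3 - <<'E'
from cell import env
import cv2
print(env.state(), env.hold_point_z)
for n in ("scene","side","wrist"):
    c=env.read_camera(n); cv2.imwrite(f"pics/{n}0.png",c["pixels"]); print(n,c["mtx"].round(1).tolist(),c["R"].round(3).tolist(),c["t"].round(1).tolist())
E
```

```text
pics
{'t': 0.0, 'joints': array([-1.41960777e+00,  4.91569107e-01,  1.55949339e+00, -1.90560776e-05,
        1.09170510e+00, -1.05600518e-01]), 'qvel': array([-0.00034377, -0.00105609,  0.00137339, -0.00027105, -0.00047317,
       -0.00087257]), 'tau': array([-3.04962614e-04, -6.12647223e+01, -2.58182359e+01,  6.92291977e-02,
        4.82038292e-02, -1.17481432e-04]), 'eef_pos': array([ 158.71180343, -604.23600138,  214.04069046]), 'tcp_rot': array([-1.57196651e+00,  1.07038761e-04, -2.88479485e+00]), 'ft_force': array([-0.31493058, -0.13751851,  0.70663493]), 'moment': array([-0.00629415, -0.00920174, -0.0627355 ]), 'opening': 1.0015836177062782} 18.8
scene [[453.9, 0.0, 262.6], [0.0, 453.9, 187.0], [0.0, 0.0, 1.0]] [[0.592, 0.806, 0.01], [0.659, -0.477, -0.581], [-0.464, 0.35, -0.814]] [-349.9, -330.7, 1406.4]
side [[494.3, 0.0, 258.2], [0.0, 494.3, 190.2], [0.0, 0.0, 1.0]] [[-0.828, -0.56, -0.023], [-0.3, 0.478, -0.825], [0.473, -0.677, -0.564]] [464.3, 246.3, 1030.7]
wrist [[345.0, 0.0, 253.8], [0.0, 345.0, 195.9], [0.0, 0.0, 1.0]] [[0.254, -0.967, 0.001], [-0.939, -0.246, 0.241], [-0.233, -0.062, -0.97]] [-625.1, -27.1, 386.8]
```

View pics/scene0.png

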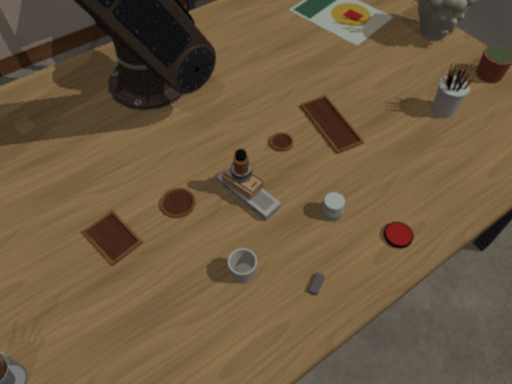

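View pics/side0.png

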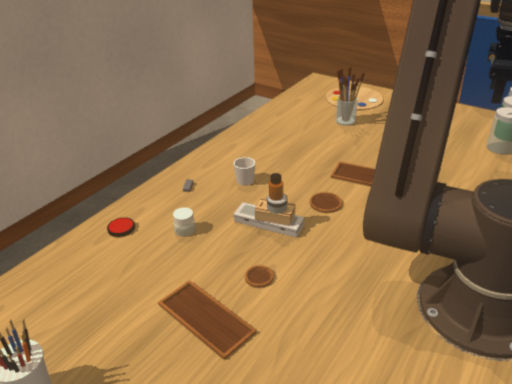

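View pics/wrist0.png

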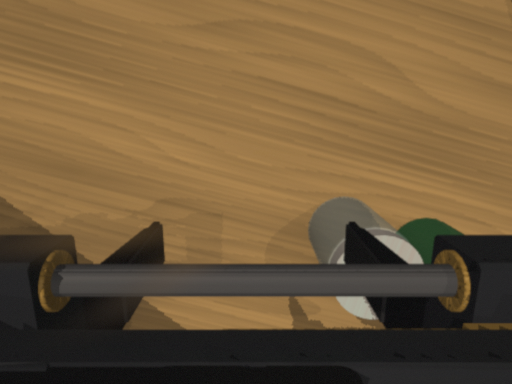

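The scene view shows the pile at (247,188), long tray (331,123), small dish (281,142), wide dish (178,202), short tray (112,237), cup (242,264) and jar (333,206). The side view shows the same items with the short tray partly hidden. I'll measure now.

```bash
cat > h.py <<'E'
import numpy as np, cv2
from cell import env
def rays(c,uv,z):
    uv=np.asarray(uv,float).reshape(-1,2); K=c["mtx"];R=np.array(c["R"]);t=np.array(c["t"])
    d=np.c_[uv,np.ones(len(uv))]@np.linalg.inv(K).T@R
    o=-R.T@t; z=np.broadcast_to(z,len(uv))
    return o+d*((z-o[2])/d[:,2])[:,None]
def pts(c):
    h,w=c["depth"].shape; v,u=np.mgrid[:h,:w]; D=c["depth"].astype(float)
    P=np.stack([u,v,np.ones_like(u)],-1)@np.linalg.inv(c["mtx"]).T*D[...,None]
    P=(P-np.array(c["t"]))@np.array(c["R"]); P[D==0]=np.nan
    return P
def tcpR(s):
    from scipy.spatial.transform import Rotation as Q
    return Q.from_euler('xyz',s["tcp_rot"]).as_matrix()
E
python3 - <<'E'
from h import *
for n in("scene","side"):
    c=env.read_camera(n); img=c["pixels"]; P=pts(c)
    hsv=cv2.cvtColor(img,cv2.COLOR_BGR2HSV)
    for q in ([(331,123),(281,142),(178,202),(112,237)] if n=="scene" else [(206,318),(260,276),(325,202)]):
        print(n,q,hsv[q[1],q[0]],P[q[1],q[0]].round(1))
    m=((hsv[...,0]<11)|(hsv[...,0]>170))&(hsv[...,2]<140)&(hsv[...,1]>90)
    m&=(P[...,2]<25)&(P[...,2]>-15)&(P[...,0]>250)
    m=cv2.morphologyEx(m.astype(np.uint8),cv2.MORPH_CLOSE,np.ones((3,3)))
    cs,_=cv2.findContours(m,cv2.RETR_EXTERNAL,cv2.CHAIN_APPROX_NONE)
    vis=img.copy()
    for k in cs:
        if cv2.contourArea(k)<150: continue
        w=rays(c,k.reshape(-1,2),9.)[:,:2].astype(np.float32)
        r=cv2.minAreaRect(w); print(n,k.reshape(-1,2).mean(0).round(),"rect",np.round(r[0],1),np.round(r[1],1),round(r[2],1),cv2.boxPoints(r).round().tolist())
        cv2.drawContours(vis,[k],-1,(0,255,0),1)
    cv2.imwrite(f"pics/m_{n}.png",vis)
    # elevated things
    e=(P[...,2]>20)&(P[...,2]<170)&(P[...,0]>420)&(P[...,0]<900)&(abs(P[...,1])<450)
    nl,L,S,C=cv2.connectedComponentsWithStats(e.astype(np.uint8))
    for i in range(1,nl):
        if S[i,4]>80:
            p=P[L==i]; print(n,"elev",C[i].round(),S[i,4],p.min(0).round(),p.max(0).round())
E
```

```text
scene (331, 123) [  9 156  67] [466.8 335.3   1.6]
scene (281, 142) [ 11 165  65] [442.  172.5   4.9]
scene (178, 202) [ 10 161  68] [ 447.5 -158.5    3.6]
scene (112, 237) [  7 156  67] [ 440.6 -335.8    0.8]
scene [398. 234.] rect [839.7 220.1] [65.2 67.3] 28.0 [[795.0, 235.0], [827.0, 175.0], [884.0, 206.0], [853.0, 265.0]]
scene [112. 237.] rect [ 443.5 -336.4] [108.1  71.9] 10.0 [[384.0, -310.0], [396.0, -381.0], [503.0, -362.0], [491.0, -292.0]]
scene [177. 202.] rect [ 448.  -160.3] [68.8 69.1] 54.0 [[400.0, -168.0], [456.0, -208.0], [496.0, -153.0], [440.0, -112.0]]
scene [281. 141.] rect [440.8 171.5] [47.3 44. ] 54.2 [[409.0, 165.0], [445.0, 139.0], [472.0, 178.0], [437.0, 204.0]]
scene [332. 123.] rect [469.1 332.4] [ 74.2 191.7] 80.7 [[369.0, 311.0], [558.0, 280.0], [570.0, 354.0], [381.0, 384.0]]
scene elev [248. 184.] 1826 [440. -45.  20.] [621.  39. 156.]
scene elev [333. 204.] 470 [672. 108.  20.] [723. 159.  59.]
scene elev [242. 262.] 546 [ 668. -167.   20.] [ 731. -104.   67.]
side (206, 318) [ 12 172 114] [464.1 335.3   3.6]
side (260, 276) [ 12 164 118] [439.  172.6   3. ]
side (325, 202) [ 12 167 116] [ 450.1 -163.2    0.9]
side elev [244. 168.] 415 [ 667. -168.   20.] [ 732. -103.   65.]
side elev [273. 208.] 1777 [439. -45.  20.] [618.  42. 155.]
side elev [184. 219.] 423 [666. 113.  20.] [718. 164.  58.]
```

```bash
python3 - <<'E'
from h import *
c=env.read_camera("scene"); cv2.imwrite("pics/crop_s.png",cv2.resize(c["pixels"][130:230,190:320],None,fx=6,fy=6,interpolation=cv2.INTER_CUBIC))
P=pts(c)
for v in range(146,216,3): print(v,[P[v,u].round().astype(int).tolist() for u in (236,241,246,252,260)])
c=env.read_camera("side"); cv2.imwrite("pics/crop_d.png",cv2.resize(c["pixels"][165:240,220:320],None,fx=8,fy=8,interpolation=cv2.INTER_CUBIC))
E
```

```text
146 [[379, 64, 3], [385, 77, -1], [394, 88, 0], [404, 101, 1], [416, 119, 0]]
149 [[386, 60, -1], [503, 1, 152], [403, 82, 0], [413, 94, 2], [426, 113, 1]]
152 [[505, -15, 154], [511, -4, 152], [411, 76, -1], [421, 88, 1], [433, 107, -1]]
155 [[510, -18, 150], [516, -8, 149], [511, 8, 133], [432, 81, 4], [443, 100, 0]]
158 [[508, -17, 137], [520, -11, 145], [518, 4, 132], [437, 77, -2], [452, 93, 1]]
161 [[511, -19, 130], [520, -12, 134], [525, -1, 131], [447, 70, 0], [459, 88, 0]]
164 [[516, -23, 128], [526, -16, 132], [526, -2, 122], [456, 64, 2], [467, 82, 0]]
167 [[515, -23, 115], [524, -15, 118], [527, -3, 112], [463, 59, -1], [477, 75, 2]]
170 [[516, -24, 104], [522, -14, 103], [525, -2, 98], [471, 53, 0], [485, 69, 1]]
173 [[516, -25, 94], [524, -16, 96], [526, -3, 88], [517, 21, 60], [492, 64, 0]]
176 [[516, -25, 82], [525, -17, 85], [531, -6, 83], [526, 14, 62], [502, 57, 4]]
179 [[516, -26, 71], [526, -18, 75], [529, -5, 68], [533, 10, 61], [545, 25, 61]]
182 [[517, -27, 60], [526, -18, 63], [530, -6, 58], [541, 4, 62], [553, 19, 63]]
185 [[520, -30, 53], [529, -21, 57], [5
[... 169 characters left out ...]
-22, 58], [560, -10, 57], [555, 18, 28]]
194 [[521, -32, 18], [533, -25, 26], [550, -21, 43], [559, -9, 42], [563, 12, 29]]
197 [[520, -32, 4], [539, -29, 23], [548, -20, 27], [560, -10, 32], [568, 8, 26]]
200 [[527, -37, 2], [540, -30, 12], [557, -26, 28], [567, -15, 31], [577, 2, 28]]
203 [[531, -40, -4], [542, -31, 1], [556, -26, 14], [573, -20, 30], [581, -1, 23]]
206 [[541, -46, 0], [549, -37, 2], [556, -26, 1], [578, -23, 25], [592, -9, 30]]
209 [[549, -52, 1], [556, -41, 1], [562, -31, -1], [576, -22, 9], [597, -13, 26]]
212 [[557, -57, 2], [562, -46, -1], [570, -36, 1], [578, -24, -1], [604, -18, 26]]
215 [[563, -61, 0], [568, -50, -3], [576, -40, -4], [585, -29, -1], [606, -19, 16]]
```

View pics/crop_s.png

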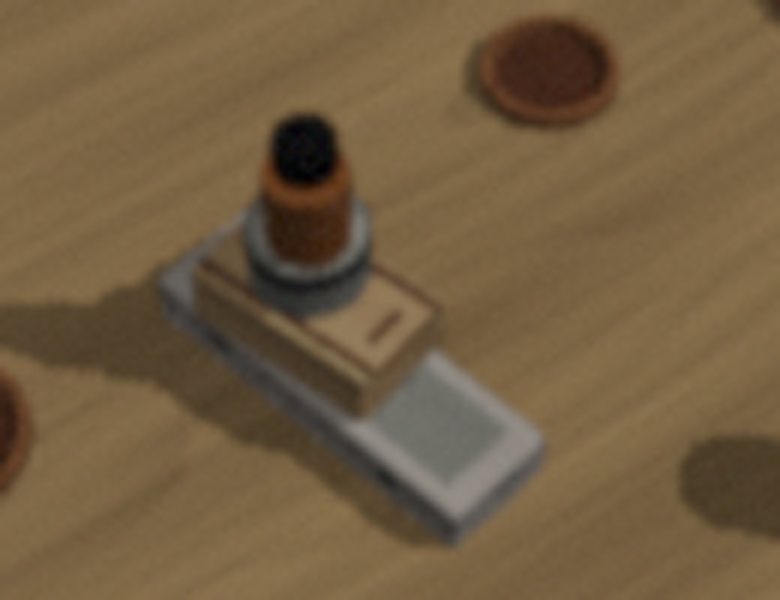

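View pics/crop_d.png

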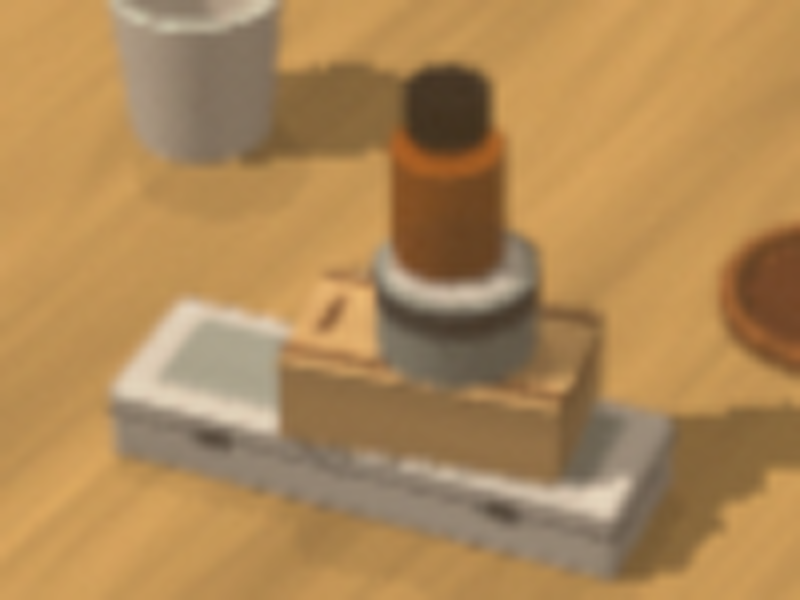

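View pics/m_scene.png

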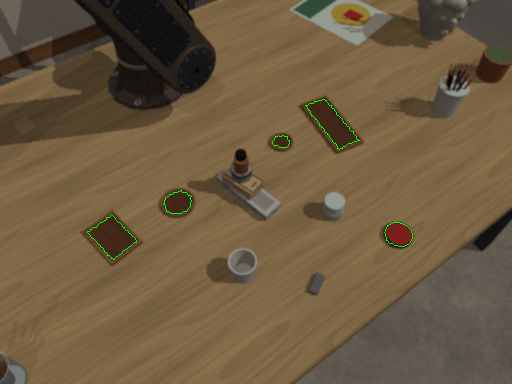

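```bash
python3 - <<'E'
from h import *
from scipy.optimize import least_squares
A=[]
for n in("scene","side"):
    c=env.read_camera(n); P=pts(c).reshape(-1,3)
    P=P[(P[:,0]>430)&(P[:,0]<630)&(abs(P[:,1])<60)&(P[:,2]>10)]; A.append(P)
def circ(p,r):
    s=least_squares(lambda q:np.hypot(p[:,0]-q[0],p[:,1]-q[1])-r,p[:,:2].mean(0),loss="soft_l1",f_scale=1.5); return s.x.round(1),np.abs(s.fun).mean().round(2),len(p)
def rect(p):
    r=cv2.minAreaRect(p[:,:2].astype(np.float32)); return np.round(r[0],1),np.round(r[1],1),round(r[2],1)
for nm,S in(("scene",A[:1]),("side",A[1:]),("both",A)):
    P=np.vstack(S); f=lambda a,b:P[(P[:,2]>a)&(P[:,2]<b)]
    print(nm,"bottle",circ(f(98,128),18),"cap",circ(f(139,148),13.5),"rtin",circ(f(64,88),25.5))
    print("  box",rect(f(36,57)),"tin",rect(f(10,31)))
    b=f(36,57)
    vis=None
for n in("scene","side"):
    c=env.read_camera(n); hsv=cv2.cvtColor(c["pixels"],cv2.COLOR_BGR2HSV)
    P=pts(c); e=(P[...,2]>22)&(P[...,0]>430)&(P[...,0]<630)&(abs(P[...,1])<60)
E
```

```text
scene bottle (array([508.8,  -5.9]), np.float64(0.76), 119) cap (array([509. ,  -6.1]), np.float64(0.77), 32) rtin (array([504.3,  -3.2]), np.float64(1.73), 131)
  box (array([512.3,  -7.4]), array([94. , 54.7]), 17.5) tin (array([529.7,  -1.3]), array([175.8,  61.7]), 9.9)
side bottle (array([510.3,  -6.9]), np.float64(1.15), 147) cap (array([510.5,  -6.6]), np.float64(1.15), 33) rtin (array([505.6,  -4. ]), np.float64(1.54), 170)
  box (array([509.6,  -2.2]), array([91.5, 56.4]), 15.8) tin (array([5.286e+02, 3.000e-01]), array([176.2,  60.8]), 11.6)
both bottle (array([509.4,  -6.5]), np.float64(1.11), 266) cap (array([509.6,  -6.4]), np.float64(1.07), 65) rtin (array([504.9,  -3.7]), np.float64(1.69), 301)
  box (array([511.6,  -3.5]), array([94.5, 60. ]), 15.8) tin (array([529.2,  -0.9]), array([176.8,  62.6]), 9.9)
```

Estimates agree between the views: bottle at (509.5,-6.4), round tin (505,-4), box (511,-4) with yaw about 16°, pencil tin (529,-1) with yaw about 11°. The sizes match what was given. Next, the shift to a point above the bottle.

```bash
cat >> h.py <<'E'
def go(x,y,z,jaw=None):
    "shift in tool axes (mm) and turn about tool y (deg) to reach; jaw = world angle of tool z in deg"
    s=env.state(); R=tcpR(s); d=R.T@(np.array([x,y,z])-s["eef_pos"])
    ja=np.degrees(np.arctan2(R[1,2],R[0,2]))
    print("t",round(s["t"],2),"pos",s["eef_pos"].round(1),"jaw",ja.round(2),"open",round(s["opening"],3),"F",s["ft_force"].round(1),"tilt",R[:,1].round(3),"j",s["joints"].round(2))
    print("tool shift mm",d.round(1), "" if jaw is None else "turn about y: %.2f"%(-((jaw-ja+90)%180-90)))
E
python3 -c "
from h import *
go(509.5,-6.4,200,-75)"
```

```text
t 0.55 pos [ 158.8 -604.5  214.7] jaw -75.29 open 0.999 F [ 0.3 -0.2 -0.1] tilt [ 0. -0. -1.] j [-1.42  0.49  1.56  0.    1.09 -0.11]
tool shift mm [-491.1   14.6 -489.4] turn about y: -0.29
```

```bash
python3 -m inch '[-0.025,0,-0.025,0,0,0,-1,-0.03,0,-0.03,0,0,0,-1,-0.03,0,-0.03,0,0,0,-1,-0.03,0,-0.03,0,0,0,-1,-0.03,0,-0.03,0,0,0,-1,-0.03,0,-0.03,0,0,0,-1,-0.03,0,-0.03,0,0,0,-1,-0.03,0,-0.03,0,0,0,-1,-0.02,0,-0.02,0,0,0,-1,0,0,0,0,0,0,-1]'; python3 -c "
from h import *
go(509.5,-6.4,200,-75)"
```

```text
t: 1.55
eef_pos: [341.7, -290.7, 214.9]
tcp_rot: [-1.571, 0.0, -2.882]
ft_force: [-0.5, 0.1, -0.1]
opening: 1.002
t 1.55 pos [ 341.7 -290.7  214.9] jaw -75.1 open 1.002 F [-0.5  0.1 -0.1] tilt [ 0. -0. -1.] j [-0.85  0.24  1.97  0.    0.93  0.46]
tool shift mm [-235.2   15.  -231.6] turn about y: -0.10
```

```bash
python3 -m inch '[-0.025,0,-0.025,0,0,0,-1,-0.03,0,-0.03,0,0,0,-1,-0.03,0,-0.03,0,0,0,-1,-0.03,0,-0.03,0,0,0,-1,-0.03,0,-0.03,0,0,0,-1,-0.03,0,-0.03,0,0,0,-1,-0.03,0,-0.03,0,0,0,-1,-0.02,0.01,-0.02,0,0,0,-1,-0.01,0.005,-0.0065,0,0,0,-1,0,0,0,0,0,0,-1]'; python3 -c "
from h import *
go(509.5,-6.4,102,-75)
c=env.read_camera('wrist');cv2.imwrite('pics/w1.png',c['pixels'])"
```

```text
t: 2.55
eef_pos: [509.5, -9.3, 198.9]
tcp_rot: [-1.571, -0.001, -2.883]
ft_force: [0.4, -0.5, -0.3]
opening: 0.997
t 2.55 pos [509.5  -9.3 198.9] jaw -75.2 open 0.997 F [ 0.4 -0.5 -0.3] tilt [-0.001 -0.    -1.   ] j [-0.15  0.35  1.86 -0.    0.94  1.16]
tool shift mm [-0.8 96.9 -2.8] turn about y: -0.20
```

View pics/w1.png

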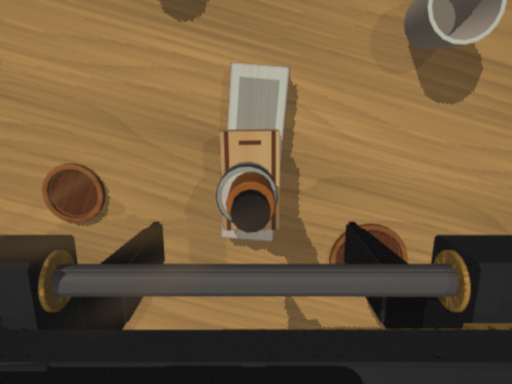

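The wrist view shows the cap at (250,211), the small dish at (73,193), and the box and tin nearly upright in the frame. I'll check the bottle and small dish positions from it.

```bash
python3 - <<'E'
from h import *
c=env.read_camera("wrist"); img=c["pixels"]; hsv=cv2.cvtColor(img,cv2.COLOR_BGR2HSV)
# cap
m=np.zeros(img.shape[:2],np.uint8); roi=(slice(180,236),slice(220,285)); m[roi]=(hsv[roi][...,2]<60)
k=max(cv2.findContours(m,0,cv2.CHAIN_APPROX_NONE)[0],key=cv2.contourArea)
(e,r)=cv2.minEnclosingCircle(k); print("cap px",e,r, rays(c,[e],152))
w=rays(c,k.reshape(-1,2),152); print(np.ptp(w,axis=0))
# dish outer
roi=(slice(150,236),slice(30,120)); h=hsv[roi]
print(hsv[193,73],hsv[168,60],hsv[193,115],hsv[218,90], hsv[200,45],hsv[140,75])
m[:]=0; m[roi]=((h[...,0]<13)&(h[...,1]>140))
m=cv2.morphologyEx(m,cv2.MORPH_OPEN,np.ones((3,3)))
k=max(cv2.findContours(m,0,cv2.CHAIN_APPROX_NONE)[0],key=cv2.contourArea)
w=rays(c,k.reshape(-1,2),9)[:,:2].astype(np.float32); print("dish",cv2.minEnclosingCircle(w),cv2.fitEllipse(w))
v=img.copy(); cv2.drawContours(v,[k],-1,(0,255,0),1); cv2.imwrite("pics/w1m.png",v[140:240,20:130].repeat(5,0).repeat(5,1))
E
```

```text
cap px (249.18724060058594, 209.150634765625) 20.683088302612305 [[512.62217971  -6.20616773 152.        ]]
[27.5357689  24.91427033  0.        ]
[ 11 154  91] [ 13 161 133] [ 17 135 164] [ 15 141  96] [ 14 157 128] [ 17 135 151]
dish ((437.825927734375, 167.34042358398438), 26.57950782775879) ((435.8929443359375, 164.1477813720703), (30.62079429626465, 52.254539489746094), 46.210662841796875)
```

View pics/w1m.png

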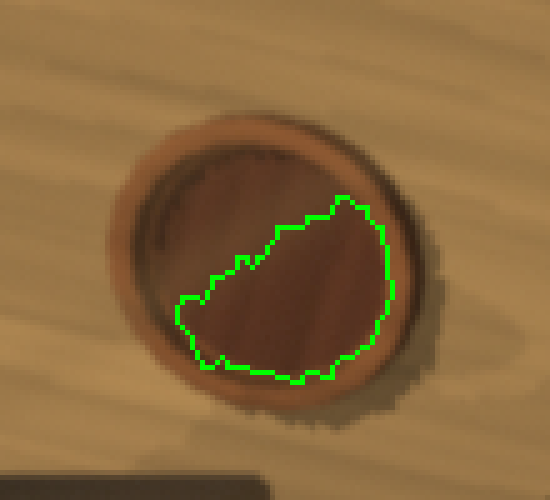

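```bash
python3 - <<'E'
from h import *
c=env.read_camera("wrist"); img=c["pixels"]
print(-np.array(c["R"]).T@c["t"])
uv=np.array([[107,245],[250,112],[412,270],[275,410],[145,160],[375,175],[370,385],[150,350]])/5+[20,140]-.4
w=rays(c,uv,9)[:,:2].astype(np.float32); print(w.round(1),cv2.minEnclosingCircle(w),w[:4].mean(0))
P=pts(c)
p=P[185:235,220:285].reshape(-1,3); q=p[(p[:,2]>147)&(p[:,2]<160)]; print("cap top",len(q),q.mean(0),q.min(0),q.max(0))
p=P[150:235,30:120].reshape(-1,3); print(np.nanpercentile(p[:,2],[2,50,98]))
E
```

```text
[573.66309522   6.7316676  367.92820318]
[[437.7 204.7]
 [473.9 178.9]
 [448.7 141.1]
 [409.9 165.2]
 [458.1 199. ]
 [467.2 151.7]
 [420.8 146. ]
 [416.6 193.1]] ((441.5594482421875, 171.7916717529297), 33.11689376831055) [442.53207 172.46594]
cap top 1240 [510.8470035   -6.29736588 150.22430885] [496.52467396 -19.54217702 147.05341413] [523.73211431   6.69592001 152.24430047]
[-3.50910692 -1.40584674  7.54698302]
```

The small dish is at (441.6,171.9) with radius 33.1 against a nominal 33, and this agrees with the scene view. The bottle is at (510.3,-6.4). Descending and gripping.

```bash
python3 -m inch '[-0.0014,0.02,-0.0026,0,0,0,-1,0,0.03,0,0,0,0,-1,0,0.025,0,0,0,0,-1,0,0.015,0,0,0,0,-1,0,0.007,0,0,0,0,-1,0,0,0,0,0,0,-1,0,0,0,0,0,0,-0.2,0,0,0,0,0,0,0,0,0,0,0,0,0,0.2,0,0,0,0,0,0,0.4]'; python3 -m inch '[0,0,0,0,0,0,0.6,0,0,0,0,0,0,1,0,0,0,0,0,0,1,0,0,0,0,0,0,1,0,0,0,0,0,0,1,0,0,0,0,0,0,1]';python3 -c "
from h import *
go(509.5,-6.4,102,-75)
c=env.read_camera('wrist');cv2.imwrite('pics/w2.png',c['pixels'])"
```

```text
t: 3.7
eef_pos: [510.0, -6.7, 103.1]
tcp_rot: [-1.57, 0.001, -2.885]
ft_force: [0.1, -0.7, -0.6]
opening: 0.719
t: 4.3
eef_pos: [509.8, -6.6, 102.6]
tcp_rot: [-1.571, -0.0, -2.885]
ft_force: [0.9, 1.3, -0.7]
opening: 0.372
t 4.3 pos [509.8  -6.6 102.6] jaw -75.29 open 0.372 F [ 0.9  1.3 -0.7] tilt [-0. -0. -1.] j [-0.14  0.48  1.96 -0.    0.7   1.17]
tool shift mm [ 0.2  0.6 -0.3] turn about y: -0.29
```

View pics/w2.png

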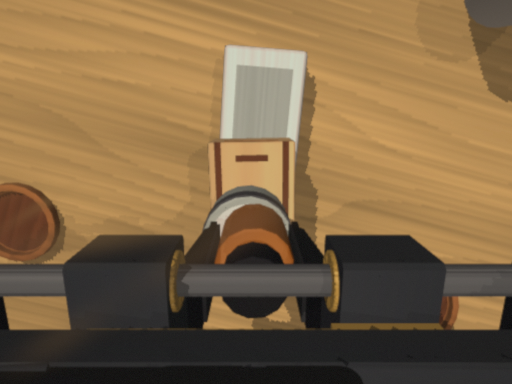

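The bottle sits between the pads at an opening of 0.372, about 35 mm, so it is gripped. Lifting.

```bash
python3 -m inch '[0,-0.005,0,0,0,0,1,0,-0.015,0,0,0,0,1,0,-0.02,0,0,0,0,1,0,-0.02,0,0,0,0,1,0,0,0,0,0,0,1]'; python3 -c "
from h import *
go(441.6,171.9,80,-75)
c=env.read_camera('wrist');cv2.imwrite('pics/w3.png',c['pixels'])"
```

```text
t: 4.85
eef_pos: [510.8, -6.8, 164.8]
tcp_rot: [-1.569, 0.004, -2.885]
ft_force: [0.2, -0.3, -1.3]
opening: 0.372
t 4.85 pos [510.8  -6.8 164.8] jaw -75.28 open 0.372 F [ 0.2 -0.3 -1.3] tilt [ 0.004 -0.001 -1.   ] j [-0.14  0.39  1.9  -0.    0.85  1.17]
tool shift mm [  21.8   84.4 -190.5] turn about y: -0.28
```

View pics/w3.png

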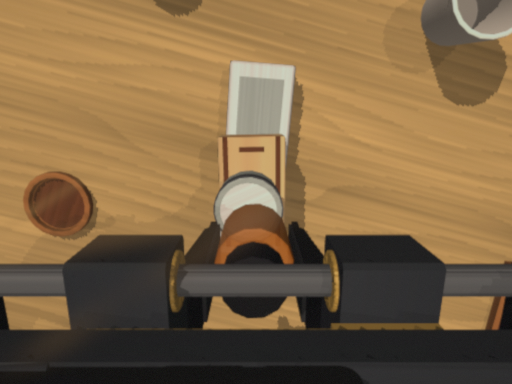

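The bottle is lifted and the round tin stayed put. Carrying the bottle to the small dish.

```bash
python3 -m inch '[0.002,0,-0.015,0,0,0,1,0.003,0,-0.027,0,0,0,1,0.003,0,-0.027,0,0,0,1,0.003,0,-0.027,0,0,0,1,0.003,0,-0.027,0,0,0,1,0.003,0.01,-0.027,0,0,0,1,0.003,0.03,-0.025,0,0,0,1,0.002,0.03,-0.0155,0,0,0,1,0,0.02,0,0,0,0,1,0,0.01,0,0,0,0,1]'; python3 -m inch '[0,0.01,0,0,0,0,1,0,0,0,0,0,0,1,0,0,0,0,0,0,1]'; python3 -c "
from h import *
go(441.6,171.9,16,-75)
for n in ('wrist','side','scene'):
  c=env.read_camera(n);cv2.imwrite('pics/%s4.png'%n,c['pixels'] if n=='wrist' else cv2.resize(c['pixels'][200:330,170:350] if n=='side' else c['pixels'][90:190,215:345],None,fx=4,fy=4,interpolation=2))"
```

```text
t: 5.9
eef_pos: [438.3, 172.6, 60.4]
tcp_rot: [-1.571, -0.004, -2.883]
ft_force: [0.5, -1.3, -1.2]
opening: 0.375
t: 6.2
eef_pos: [440.4, 171.9, 52.9]
tcp_rot: [-1.571, 0.0, -2.885]
ft_force: [0.1, 0.1, -1.1]
opening: 0.372
t 6.2 pos [440.4 171.9  52.9] jaw -75.32 open 0.372 F [ 0.1  0.1 -1.1] tilt [ 0. -0. -1.] j [ 0.23  0.53  2.08 -0.    0.53  1.55]
tool shift mm [-1.2 36.9  0.3] turn about y: -0.32
```

View pics/side4.png

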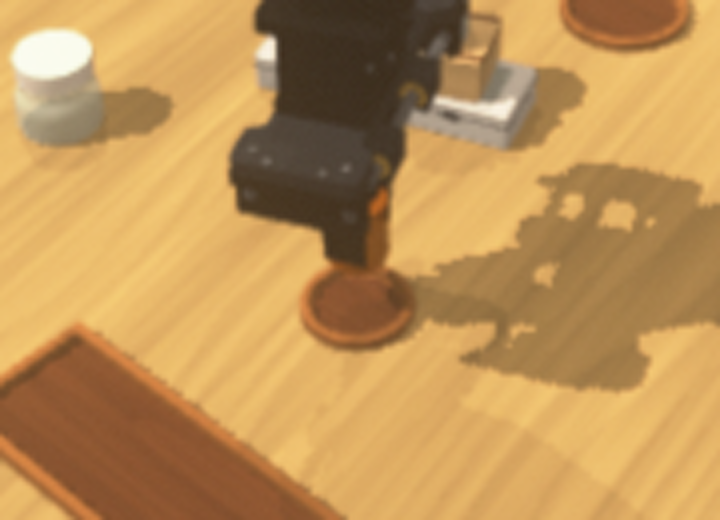

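View pics/wrist4.png

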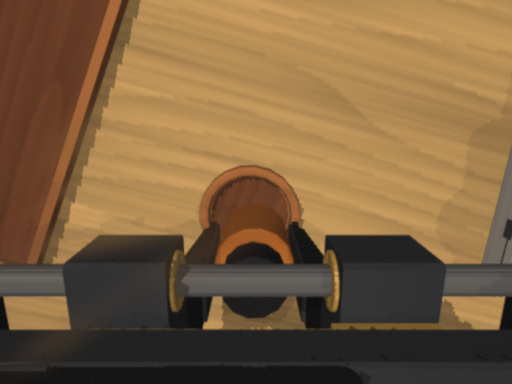

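The bottle hangs directly over the dish (dish centre u≈249, bottle u≈255 in the wrist view). Lowering.

```bash
python3 -m inch '[-0.0012,0.01,0,0,0,0,1,0,0.01,0,0,0,0,1,0,0.008,0,0,0,0,1,0,0.005,0,0,0,0,1,0,0.003,0,0,0,0,1,0,0,0,0,0,0,1,0,0,0,0,0,0,1]'; python3 -c "
from h import *
go(441.6,171.9,15.6,-75)"
```

```text
t: 7.05
eef_pos: [441.4, 172.4, 16.6]
tcp_rot: [-1.571, 0.0, -2.885]
ft_force: [0.5, 0.9, -1.8]
opening: 0.374
t 7.05 pos [441.4 172.4  16.6] jaw -75.28 open 0.374 F [ 0.5  0.9 -1.8] tilt [ 0. -0. -1.] j [ 0.23  0.61  2.1  -0.    0.44  1.55]
tool shift mm [-0.1  1.   0.5] turn about y: -0.28
```

```bash
python3 -m inch '[0,0.001,0,0,0,0,1,0,0,0,0,0,0,1,0,0,0,0,0,0,0.2,0,0,0,0,0,0,0,0,0,0,0,0,0,-0.3,0,0,0,0,0,0,-1,0,0,0,0,0,0,-1,0,0,0,0,0,0,-1,0,0,0,0,0,0,-1]'; python3 -m inch '[0,-0.01,0,0,0,0,-1,0,-0.03,0,0,0,0,-1,0,-0.04,0,0,0,0,-1,0,-0.04,0,0,0,0,-1,0,-0.03,0,0,0,0,-1,0,-0.03,0,0,0,0,-1,0,0,0,0,0,0,-1]';python3 -c "
from h import *
go(505,-4,180,-75)
c=env.read_camera('wrist');cv2.imwrite('pics/w5.png',c['pixels'])
P=pts(c); q=P.reshape(-1,3); d=np.hypot(q[:,0]-441.6,q[:,1]-171.9)
q=q[(d<40)&(q[:,2]>58)&(q[:,2]<72)];print('cap',len(q),q.mean(0),q.min(0),q.max(0))"
```

```text
t: 7.95
eef_pos: [441.3, 172.3, 15.6]
tcp_rot: [-1.571, 0.0, -2.885]
ft_force: [0.4, 0.2, -0.4]
opening: 0.847
t: 8.65
eef_pos: [442.5, 172.7, 199.7]
tcp_rot: [-1.571, 0.007, -2.885]
ft_force: [1.1, -0.6, -0.7]
opening: 1.0
t 8.65 pos [442.5 172.7 199.7] jaw -75.28 open 1.0 F [ 1.1 -0.6 -0.7] tilt [ 0.007  0.001 -1.   ] j [ 0.23  0.3   1.94 -0.    0.9   1.55]
tool shift mm [-15.5  19.8 186.8] turn about y: -0.28
cap 670 [442.47893825 172.53206898  63.17490138] [428.59726208 159.323985    58.33536185] [454.9585906  185.5401113   65.15780092]
```

View pics/w5.png

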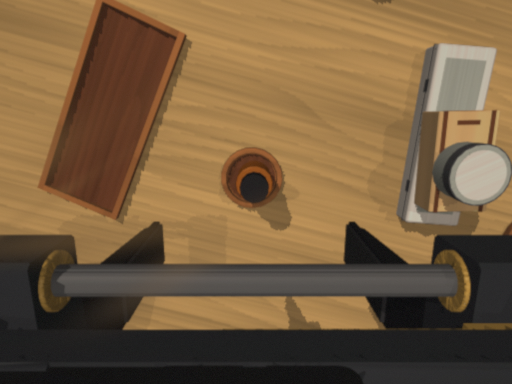

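The bottle is standing in the dish, cap top about 65 high at (442.5,172.5). This view also gives the long tray corners and the round tin.

```bash
python3 - <<'E'
from h import *
c=env.read_camera("wrist"); img=c["pixels"]
cv2.imwrite("pics/c5a.png",cv2.resize(img[0:230,25:200],None,fx=2.6,fy=2.6,interpolation=2))
cv2.imwrite("pics/c5b.png",cv2.resize(img[30:230,390:512],None,fx=3,fy=3,interpolation=2))
w=rays(c,[[103,0],[186,37],[117,220],[40,187]],9); print(w.round(1), [np.linalg.norm(w[i]-w[(i+1)%4]).round(1) for i in range(4)])
P=pts(c); p=P[120:230,420:512].reshape(-1,3); q=p[(p[:,2]>84)&(p[:,2]<95)]; print("rt",len(q),q.min(0),q.max(0),cv2.minEnclosingCircle(q[:,:2].astype(np.float32)))
print(P[174,478])
E
```

```text
[[568.2 351.1   9. ]
 [556.6 269.3   9. ]
 [357.9 303.2   9. ]
 [373.6 387.9   9. ]] [np.float64(82.6), np.float64(201.6), np.float64(86.1), np.float64(198.2)]
rt 3239 [479.86393621 -29.87226797  84.00762414] [531.40716894  22.62103032  91.07106785] ((505.1642150878906, -3.78926682472229), 26.633087158203125)
[ 5.04601910e+02 -3.48321764e-01  8.92842929e+01]
```

View pics/c5a.png

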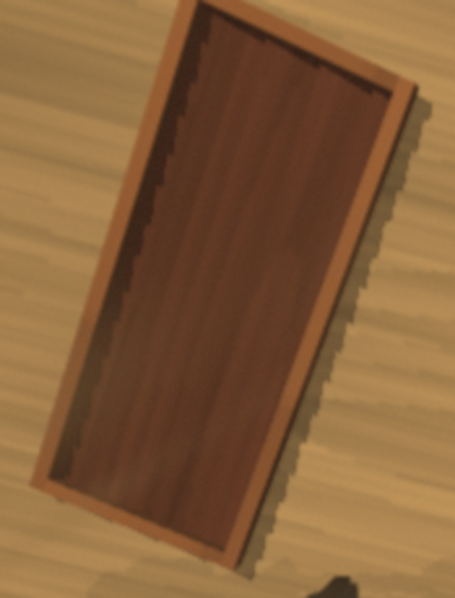

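View pics/c5b.png

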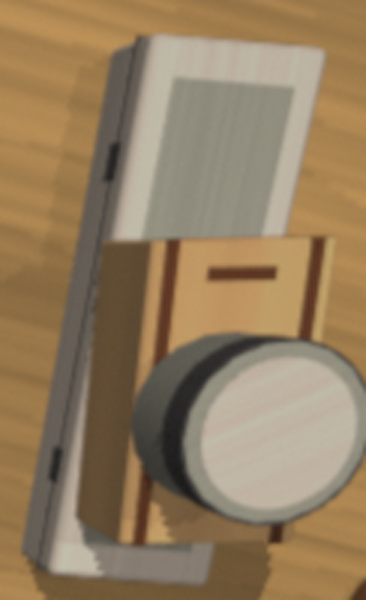

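Round tin at (505.2,-3.8). Moving over it.

```bash
python3 -m inch '[-0.001,0,0.02,0,0,0,-1,-0.002,0,0.03,0,0,0,-1,-0.002,0,0.03,0,0,0,-1,-0.002,0,0.03,0,0,0,-1,-0.002,0,0.03,0,0,0,-1,-0.002,0.01,0.025,0,0,0,-1,-0.003,0.01,0.015,0,0,0,-1,-0.001,0,0.0068,0,0,0,-1,0,0,0,0,0,0,-1,0,0,0,0,0,0,-1]'; python3 -c "
from h import *
go(505.2,-3.8,70,-75)
c=env.read_camera('wrist');cv2.imwrite('pics/w6.png',c['pixels']);P=pts(c);q=P.reshape(-1,3);q=q[(q[:,2]>84)&(q[:,2]<95)&(np.hypot(q[:,0]-505,q[:,1]+4)<40)];print(cv2.minEnclosingCircle(q[:,:2].astype(np.float32)))"
```

```text
t: 9.75
eef_pos: [503.0, -3.9, 175.6]
tcp_rot: [-1.571, -0.0, -2.884]
ft_force: [-0.6, 0.3, 0.4]
opening: 1.001
t 9.75 pos [503.   -3.9 175.6] jaw -75.26 open 1.001 F [-0.6  0.3  0.4] tilt [-0.  0. -1.] j [-0.14  0.37  1.9   0.    0.87  1.17]
tool shift mm [ -2.2 105.6   0.5] turn about y: -0.26
((505.40472412109375, -3.766310453414917), 26.197277069091797)
```

View pics/w6.png

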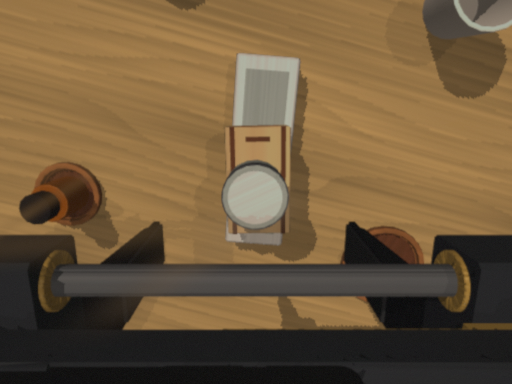

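The round tin (254,197) is centred between the fingers. Descending to z=70 and closing.

```bash
python3 -m inch '[-0.0023,0.02,0.0003,0,0,0,-1,0,0.03,0,0,0,0,-1,0,0.03,0,0,0,0,-1,0,0.015,0,0,0,0,-1,0,0.008,0,0,0,0,-1,0,0.0025,0,0,0,0,-1,0,0,0,0,0,0,-1,0,0,0,0,0,0,-0.2,0,0,0,0,0,0,0,0,0,0,0,0,0,0.2]'; python3 -m inch '[0,0,0,0,0,0,0.4,0,0,0,0,0,0,1,0,0,0,0,0,0,1,0,0,0,0,0,0,1,0,0,0,0,0,0,1]';python3 -c "
from h import *
go(505,-3.8,70,-75)
c=env.read_camera('wrist');cv2.imwrite('pics/w7.png',c['pixels'])"
```

```text
t: 10.8
eef_pos: [505.8, -4.3, 70.6]
tcp_rot: [-1.57, 0.001, -2.885]
ft_force: [-0.9, 0.3, 1.4]
opening: 0.803
t: 11.3
eef_pos: [505.6, -4.3, 70.1]
tcp_rot: [-1.571, -0.0, -2.885]
ft_force: [0.7, -0.8, 1.4]
opening: 0.532
t 11.3 pos [505.6  -4.3  70.1] jaw -75.29 open 0.532 F [ 0.7 -0.8  1.4] tilt [-0. -0. -1.] j [-0.14  0.53  1.99 -0.    0.62  1.18]
tool shift mm [ 0.5  0.1 -0.6] turn about y: -0.29
```

View pics/w7.png

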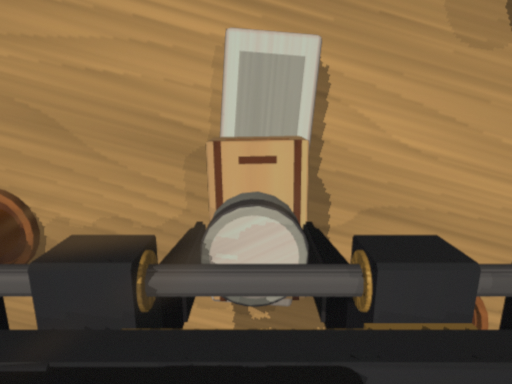

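Gripped (50.5 mm). Lifting and carrying it partway to the wide dish.

```bash
python3 -m inch '[0,-0.005,0,0,0,0,1,0,-0.015,0,0,0,0,1,0,-0.03,0,0,0,0,1,0,-0.03,0,0,0,0,1,0,-0.02,0,0,0,0,1,0,-0.01,0,0,0,0,1,0,0,0,0,0,0,1]'; python3 -c "
from h import *
go(449,-161,150,-75)
c=env.read_camera('wrist');cv2.imwrite('pics/w8.png',c['pixels'])"
```

```text
t: 12.05
eef_pos: [505.9, -4.3, 181.1]
tcp_rot: [-1.57, 0.002, -2.885]
ft_force: [-0.1, -0.4, -1.3]
opening: 0.529
t 12.05 pos [505.9  -4.3 181.1] jaw -75.29 open 0.529 F [-0.1 -0.4 -1.3] tilt [ 0.002 -0.    -1.   ] j [-0.14  0.36  1.89 -0.    0.89  1.17]
tool shift mm [ 94.9  31.  137.1] turn about y: -0.29
```

View pics/w8.png

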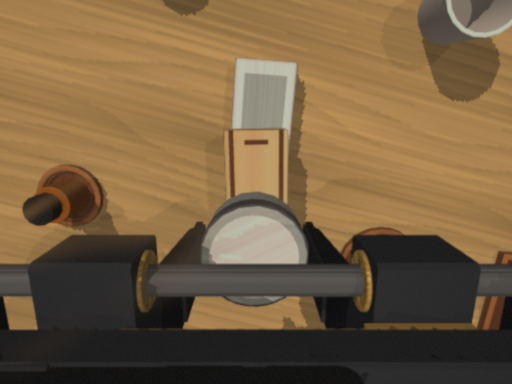

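```bash
python3 -m inch '[0.01,0,0.01,0,0,0,1,0.02,0,0.02,0,0,0,1,0.02,0,0.02,0,0,0,1,0.02,0,0.02,0,0,0,1,0.02,0,0.02,0,0,0,1,0.02,0,0.02,0,0,0,1,0.015,0,0.02,0,0,0,1,0.01,0,0.007,0,0,0,1,0,0,0,0,0,0,1,0,0,0,0,0,0,1]'; python3 -c "
from h import *
go(449,-161,100,-75)
c=env.read_camera('wrist');cv2.imwrite('pics/w9.png',c['pixels']);cv2.imwrite('pics/c9.png',cv2.resize(c['pixels'][130:240,190:330],None,fx=5,fy=5,interpolation=2))"
```

```text
t: 13.1
eef_pos: [409.6, -170.7, 179.8]
tcp_rot: [-1.571, -0.0, -2.886]
ft_force: [1.1, 0.0, -1.9]
opening: 0.528
t 13.1 pos [ 409.6 -170.7  179.8] jaw -75.33 open 0.528 F [ 1.1  0.  -1.9] tilt [-0.001  0.    -1.   ] j [-0.54  0.28  2.03  0.    0.83  0.77]
tool shift mm [-40.7  79.7   0.6] turn about y: -0.33
```

View pics/w9.png

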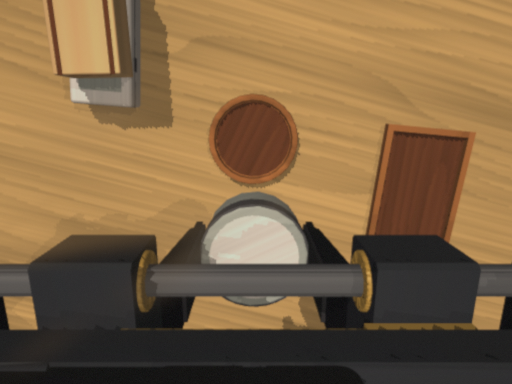

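View pics/c9.png

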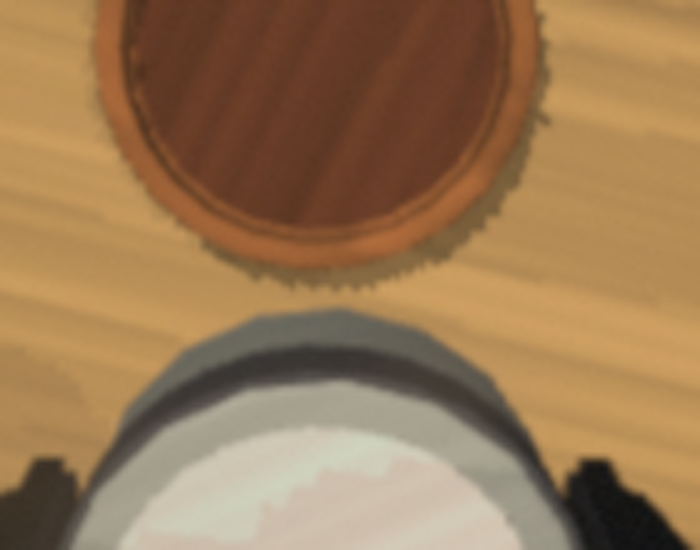

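Clear view of the wide dish: rim from u 209 to 298 and v 95 to 185. Measuring its outer circle, and the short tray's far corners.

```bash
python3 - <<'E'
from h import *
c=env.read_camera("wrist")
uv=[[209,140],[254,95],[298,140],[255,184],[223,108],[286,108],[221,170],[287,171]]
w=rays(c,uv,9)[:,:2].astype(np.float32); print(w.round(1).tolist(),cv2.minEnclosingCircle(w),cv2.fitEllipse(w))
r=rays(c,[[388,124],[474,132],[368,235],[449,235]],9); print(r.round(1),np.linalg.norm(r[0]-r[1]))
E
```

```text
[[436.29998779296875, -118.80000305175781], [488.1000061035156, -150.5], [458.29998779296875, -202.60000610351562], [405.29998779296875, -173.3000030517578], [469.1000061035156, -124.9000015258789], [484.3999938964844, -183.0], [410.5, -137.0], [426.20001220703125, -200.6999969482422]] ((446.0474853515625, -161.58734130859375), 43.890037536621094) ((446.3376770019531, -161.47268676757812), (86.271728515625, 87.20819091796875), 11.170472145080566)
[[ 495.  -282.2    9. ]
 [ 509.  -365.5    9. ]
 [ 382.7 -301.2    9. ]
 [ 404.1 -383.     9. ]] 84.47606271194381
```

```bash
python3 -c "
from h import *
go(446.5,-161.3,13.6)"; python3 -m inch '[-0.01,0.02,0,0,0,0,1,-0.02,0.03,0,0,0,0,1,-0.008,0.03,0,0,0,0,1,0,0.03,0,0,0,0,1,0,0.01,0,0,0,0,1,0,0,0,0,0,0,1,0,0,0,0,0,0,1]'; python3 -c "
from h import *
go(446.5,-161.3,13.6)"
```

```text
t 13.2 pos [ 410.  -170.4  179.9] jaw -75.25 open 0.532 F [ 0.3  0.1 -1.9] tilt [-0.  0. -1.] j [-0.54  0.28  2.03  0.    0.83  0.77]
tool shift mm [-37.6 166.3   0.6] 
t: 13.9
eef_pos: [447.0, -161.4, 61.0]
tcp_rot: [-1.57, 0.001, -2.884]
ft_force: [0.4, 0.1, -0.5]
opening: 0.53
t 13.9 pos [ 447.  -161.4   61. ] jaw -75.26 open 0.53 F [ 0.4  0.1 -0.5] tilt [ 0.001 -0.    -1.   ] j [-0.49  0.52  2.07 -0.    0.55  0.83]
tool shift mm [ 0.5 47.4 -0.2]
```

```bash
python3 -m inch '[0.0005,0.015,0,0,0,0,1,0,0.015,0,0,0,0,1,0,0.01,0,0,0,0,1,0,0.004,0,0,0,0,1,0,0.002,0,0,0,0,1,0,0,0,0,0,0,1,0,0,0,0,0,0,1]'; python3 -c "
from h import *
go(446.5,-161.3,13.6)
c=env.read_camera('wrist');cv2.imwrite('pics/w10.png',c['pixels'])"
```

```text
t: 14.6
eef_pos: [446.3, -161.6, 14.6]
tcp_rot: [-1.57, 0.001, -2.885]
ft_force: [-0.3, -0.7, -1.9]
opening: 0.525
t 14.6 pos [ 446.3 -161.6   14.6] jaw -75.29 open 0.525 F [-0.3 -0.7 -1.9] tilt [ 0.001 -0.    -1.   ] j [-0.49  0.61  2.1  -0.    0.43  0.83]
tool shift mm [-0.3  1.  -0.3]
```

View pics/w10.png

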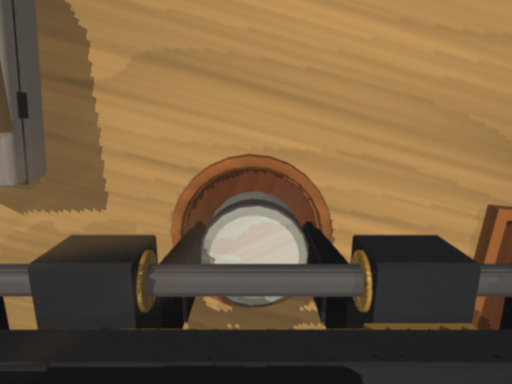

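The tin sits inside the dish rim (rim u 171–332, tin u 203–308), about 1 mm above the floor. Lowering, releasing and retreating.

```bash
python3 -m inch '[0,0.001,0,0,0,0,1,0,0,0,0,0,0,1,0,0,0,0,0,0,0.2,0,0,0,0,0,0,0,0,0,0,0,0,0,-0.3,0,0,0,0,0,0,-1,0,0,0,0,0,0,-1,0,0,0,0,0,0,-1]'; python3 -m inch '[0,-0.01,0,0,0,0,-1,0,-0.03,0,0,0,0,-1,0,-0.04,0,0,0,0,-1,0,-0.04,0,0,0,0,-1,0,-0.03,0,0,0,0,-1,0,-0.02,0,0,0,0,-1,0,0,0,0,0,0,-1]';python3 -c "
from h import *
go(512,-4,170,-75)
c=env.read_camera('wrist');cv2.imwrite('pics/w11.png',c['pixels'])
P=pts(c); q=P.reshape(-1,3); d=np.hypot(q[:,0]-446,q[:,1]+161)
q=q[(d<50)&(q[:,2]>25)&(q[:,2]<42)];print(len(q),q.max(0),np.median(q[:,2]),cv2.minEnclosingCircle(q[:,:2].astype(np.float32)))"
```

```text
t: 15.45
eef_pos: [446.1, -161.6, 13.2]
tcp_rot: [-1.571, 0.0, -2.885]
ft_force: [-0.3, 0.4, 0.3]
opening: 0.811
t: 16.15
eef_pos: [446.8, -161.9, 186.2]
tcp_rot: [-1.567, 0.004, -2.885]
ft_force: [0.3, -1.1, -0.5]
opening: 1.001
t 16.15 pos [ 446.8 -161.9  186.2] jaw -75.28 open 1.001 F [ 0.3 -1.1 -0.5] tilt [ 0.005 -0.003 -1.   ] j [-0.49  0.31  1.95 -0.    0.87  0.83]
tool shift mm [-103.1   16.1 -136.2] turn about y: -0.28
2281 [ 472.18621547 -135.91582537   34.17916255] 31.387914725168045 ((446.125244140625, -161.56454467773438), 26.15456199645996)
```

View pics/w11.png

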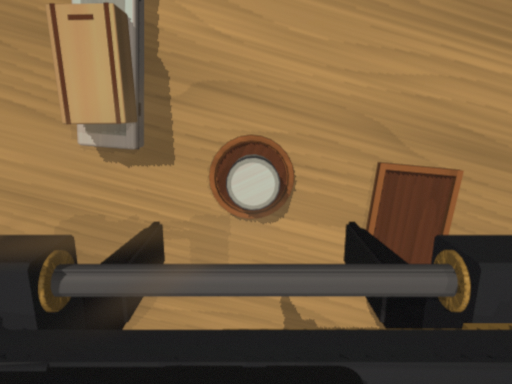

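The round tin is centred in the dish at (446.1,-161.6), top about 33. Next the box: move to the robot side of it for a clear look.

```bash
python3 -m inch '[-0.006,0,-0.015,0,0,0,-1,-0.008,0,-0.025,0,0,0,-1,-0.008,0,-0.025,0,0,0,-1,-0.008,0,-0.025,0,0,0,-1,-0.01,0,-0.025,0,0,0,-1,-0.01,0,-0.015,0,0,0,-1,0,0,-0.006,0,0,0,-1,0,0,0,0,0,0,-1,0,0,0,0,0,0,-1]'; python3 - <<'E'
from h import *
go(512,-4,170,-75)
c=env.read_camera('wrist');cv2.imwrite('pics/w12.png',c['pixels'])
P=pts(c); q=P.reshape(-1,3); b=q[(q[:,0]>430)&(q[:,0]<640)&(abs(q[:,1])<70)]
t=b[(b[:,2]>55)&(b[:,2]<65)]; print("box",cv2.minAreaRect(t[:,:2].astype(np.float32)))
t=b[(b[:,2]>23)&(b[:,2]<32)]; print("tin",cv2.minAreaRect(t[:,:2].astype(np.float32)))
E
```

```text
t: 17.1
eef_pos: [459.5, -17.8, 182.7]
tcp_rot: [-1.571, -0.001, -2.885]
ft_force: [0.3, 0.4, -0.3]
opening: 1.0
t 17.1 pos [459.5 -17.8 182.7] jaw -75.29 open 1.0 F [ 0.3  0.4 -0.3] tilt [-0.001 -0.    -1.   ] j [-0.18  0.3   1.99 -0.    0.85  1.13]
tool shift mm [-54.3  12.6   0. ] turn about y: -0.29
box ((512.0894775390625, -5.1290740966796875), (92.17540740966797, 54.13785934448242), 15.60137939453125)
tin ((530.4490966796875, -2.8180809020996094), (174.83837890625, 55.904850006103516), 10.210813522338867)
```

View pics/w12.png

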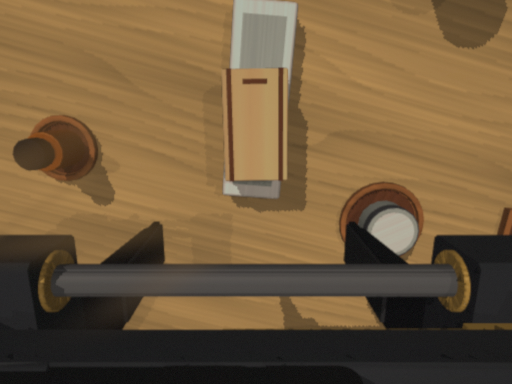

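The box measures 92.2×54.1 at (512.1,-5.1), yaw 15.6°. The tin measures 174.8×55.9 at (530.4,-2.8), yaw 10.2°. Both match their nominal sizes. Grasping the box across its width.

```bash
python3 -c "
from h import *
go(512.1,-5.1,38.5,-74.4)"; python3 -m inch '[-0.01,0.01,0,0,-0.9,0,-1,-0.02,0.02,0,0,0,0,-1,-0.015,0.03,0,0,0,0,-1,-0.009,0.03,0.001,0,0,0,-1,0,0.03,0,0,0,0,-1,0,0.014,0,0,0,0,-1,0,0.006,0,0,0,0,-1,0,0,0,0,0,0,-1]';  python3 -c "
from h import *
go(512.1,-5.1,38.5,-74.4)"
```

```text
t 17.15 pos [459.6 -18.  182.8] jaw -75.32 open 1.003 F [0.4 0.7 0.2] tilt [-0.001 -0.    -1.   ] j [-0.18  0.3   1.99 -0.    0.85  1.13]
tool shift mm [-54.1 144.3   0.9] turn about y: -0.92
t: 17.95
eef_pos: [512.2, -4.1, 42.2]
tcp_rot: [-1.571, -0.001, -2.869]
ft_force: [1.1, -0.1, 0.6]
opening: 1.0
t 17.95 pos [512.2  -4.1  42.2] jaw -74.4 open 1.0 F [ 1.1 -0.1  0.6] tilt [-0.001  0.    -1.   ] j [-0.14  0.59  1.99 -0.    0.56  1.16]
tool shift mm [0.3 3.7 0.9] turn about y: 0.00
```

```bash
python3 -m inch '[0,0.0037,0.001,0,0,0,-1,0,0,0,0,0,0,-0.2,0,0,0,0,0,0,0,0,0,0,0,0,0,0.1,0,0,0,0,0,0,0.2,0,0,0,0,0,0,0.4,0,0,0,0,0,0,1,0,0,0,0,0,0,1,0,0,0,0,0,0,1,0,0,0,0,0,0,1]';  python3 -m inch '[0,-0.005,0,0,0,0,1,0,-0.01,0,0,0,0,1,0,-0.02,0,0,0,0,1,0,-0.01,0,0,0,0,1,0,0,0,0,0,0,1]'; python3 -c "
from h import *
go(512.1,-5.1,38.5,-74.4)
c=env.read_camera('wrist');cv2.imwrite('pics/w13.png',c['pixels'])"
```

```text
t: 18.95
eef_pos: [512.5, -4.8, 39.5]
tcp_rot: [-1.571, 0.0, -2.869]
ft_force: [-1.4, 0.0, 3.7]
opening: 0.566
t: 19.45
eef_pos: [513.1, -4.9, 85.9]
tcp_rot: [-1.57, 0.003, -2.869]
ft_force: [0.2, -0.1, -2.0]
opening: 0.564
t 19.45 pos [513.1  -4.9  85.9] jaw -74.38 open 0.564 F [ 0.2 -0.1 -2. ] tilt [ 0.003 -0.    -1.   ] j [-0.14  0.51  1.96 -0.    0.66  1.16]
tool shift mm [ 1.2 47.4 -0.1] turn about y: 0.02
```

View pics/w13.png

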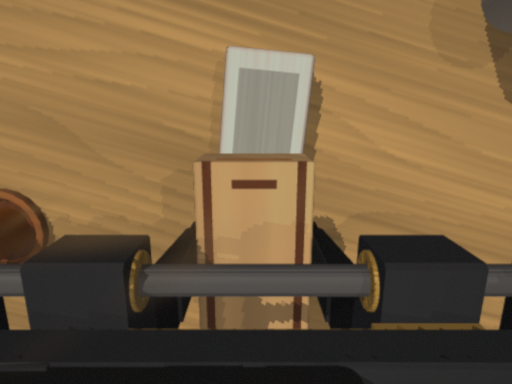

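Box gripped at 53.6 mm and lifted level. Raising it further and going towards the short tray, with the turn on the way.

```bash
python3 -m inch '[0,-0.02,0,0,0,0,1,0,-0.03,0,0,0,0,1,0,-0.02,0,0,0,0,1,0,-0.01,0,0,3,0,1,0,0,0,0,3,0,1,0,0,0,0,0,0,1]'; python3 -c "
from h import *
go(385,-343,165,-80.5)"
```

```text
t: 20.1
eef_pos: [512.3, -4.8, 164.0]
tcp_rot: [-1.571, -0.0, -2.975]
ft_force: [-1.0, 0.0, -0.7]
opening: 0.567
t 20.1 pos [512.3  -4.8 164. ] jaw -80.43 open 0.567 F [-1.   0.  -0.7] tilt [-0. -0. -1.] j [-0.14  0.4   1.89 -0.    0.86  1.27]
tool shift mm [181.7  -0.9 312.3] turn about y: 0.07
```

```bash
python3 -m inch '[0.01,0,0.02,0,0,0,1,0.02,0,0.03,0,0,0,1,0.02,0,0.035,0,0,0,1,0.02,0,0.035,0,0,0,1,0.02,0,0.035,0,0,0,1,0.02,0,0.035,0,0,0,1,0.02,0,0.035,0,0,0,1,0.02,0,0.035,0,0,0,1,0.02,0,0.03,0,0,0,1,0.01,0,0.022,0,0,0,1]'; python3 -m inch '[0,0,0,0,0,0,1,0,0,0,0,0,0,1]'; python3 -c "
from h import *
go(441,-334,60,-80.5)
c=env.read_camera('wrist');cv2.imwrite('pics/w14.png',c['pixels'])"
```

```text
t: 21.1
eef_pos: [385.6, -344.3, 163.5]
tcp_rot: [-1.572, -0.001, -2.974]
ft_force: [0.8, 0.1, -1.4]
opening: 0.563
t: 21.3
eef_pos: [386.7, -342.3, 163.6]
tcp_rot: [-1.572, -0.001, -2.974]
ft_force: [0.2, 0.6, -1.8]
opening: 0.565
t 21.3 pos [ 386.7 -342.3  163.6] jaw -80.39 open 0.565 F [ 0.2  0.6 -1.8] tilt [-0.001  0.001 -1.   ] j [-0.85  0.4   1.88  0.    0.86  0.55]
tool shift mm [-55.  103.5   1. ] turn about y: 0.11
```

View pics/w14.png

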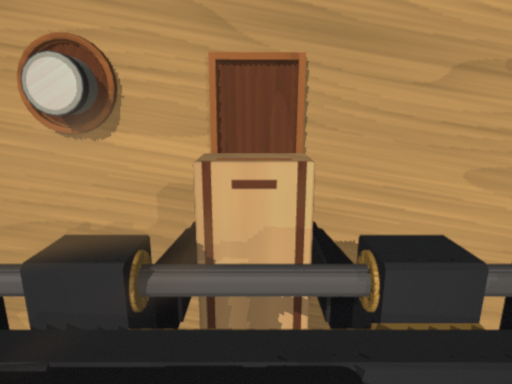

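The short tray's far edge runs from (209,54) to (305,54), parallel to the box. Its sides are at u≈210 and 304.

```bash
python3 - <<'E'
from h import *
c=env.read_camera("wrist")
cv2.imwrite("pics/c14.png",cv2.resize(c["pixels"][45:160,195:320],None,fx=6,fy=5,interpolation=2))
r=rays(c,[[209,54],[306,54],[210,150],[304.5,150]],9)[:,:2]; print(r.round(1))
mid=(r[0]+r[1])/2; d=((r[0]-r[2])+(r[1]-r[3])); d/=np.linalg.norm(d); print(np.linalg.norm(r[0]-r[1]),np.degrees(np.arctan2(d[1],d[0])), "ctr",mid-62*d, ((r[2]+r[3])/2-mid)@d)
E
```

```text
[[ 493.4 -284.2]
 [ 507.6 -367.9]
 [ 410.5 -296.6]
 [ 425.3 -383.6]]
84.92142886408591 9.643885098571698 ctr [ 439.37902916 -336.42839204] -83.83504462261824
```

View pics/c14.png

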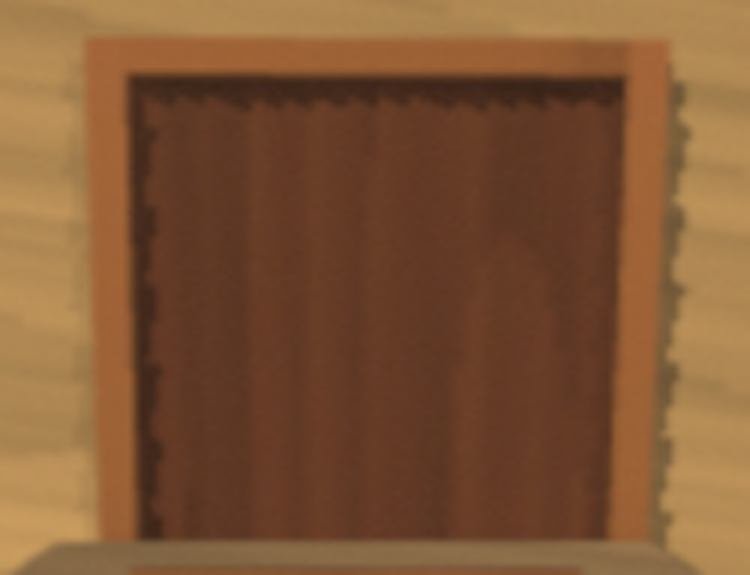

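```bash
python3 -c "
from h import *
go(440.7,-335.8,14,-80.4)"; python3 -m inch '[-0.01,0.01,0,0,0,0,1,-0.02,0.02,0,0,0,0,1,-0.02,0.03,0,0,0,0,1,-0.004,0.03,0.003,0,0,0,1,0,0.02,0,0,0,0,1,0,0.01,0,0,0,0,1,0,0,0,0,0,0,1,0,0,0,0,0,0,1]'; python3 -c "
from h import *
go(440.7,-335.8,14,-80.4)
c=env.read_camera('wrist');cv2.imwrite('pics/w15.png',c['pixels'])"
```

```text
t 21.4 pos [ 387.1 -341.6  163.9] jaw -80.32 open 0.567 F [-0.9 -0.  -0.7] tilt [-0.001  0.001 -1.   ] j [-0.85  0.4   1.88  0.    0.86  0.55]
tool shift mm [-53.9 149.9   3.4] turn about y: 0.08
t: 22.2
eef_pos: [441.4, -336.4, 44.9]
tcp_rot: [-1.57, 0.0, -2.973]
ft_force: [-0.5, -0.2, -1.5]
opening: 0.561
t 22.2 pos [ 441.4 -336.4   44.9] jaw -80.36 open 0.561 F [-0.5 -0.2 -1.5] tilt [ 0.001 -0.001 -1.   ] j [-0.77  0.62  1.89 -0.    0.63  0.63]
tool shift mm [ 0.6 30.9 -0.7] turn about y: 0.04
```

View pics/w15.png

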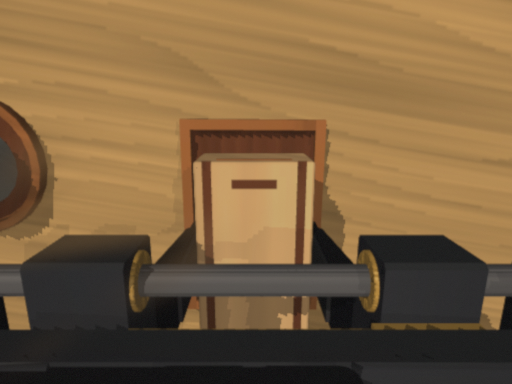

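The box (u 195–313) is centred in the tray (u 180–327). Lowering, releasing and retreating.

```bash
python3 -m inch '[0.0005,0.01,-0.0005,0,0,0,1,0,0.01,0,0,0,0,1,0,0.006,0,0,0,0,1,0,0.003,0,0,0,0,1,0,0.001,0,0,0,0,1,0,0,0,0,0,0,1,0,0,0,0,0,0,1]'; python3 -c "
from h import *
go(440.7,-335.8,14,-80.4)"
```

```text
t: 22.95
eef_pos: [440.2, -336.0, 14.5]
tcp_rot: [-1.571, -0.0, -2.974]
ft_force: [-0.5, 0.8, 1.1]
opening: 0.566
t 22.95 pos [ 440.2 -336.    14.5] jaw -80.39 open 0.566 F [-0.5  0.8  1.1] tilt [-0.  0. -1.] j [-0.77  0.67  1.9  -0.    0.57  0.63]
tool shift mm [-0.5  0.5 -0.1] turn about y: 0.01
```

```bash
python3 -m inch '[0,0,0,0,0,0,0.2,0,0,0,0,0,0,0,0,0,0,0,0,0,-0.3,0,0,0,0,0,0,-1,0,0,0,0,0,0,-1,0,0,0,0,0,0,-1]'; python3 -m inch '[0,-0.01,0,0,0,0,-1,0,-0.03,0,0,0,0,-1,0,-0.04,0,0,0,0,-1,0.02,-0.04,0,0,0,0,-1,0.03,-0.03,0,0,0,0,-1,0.02,-0.02,0,0,0,0,-1,0,0,0,0,0,0,-1]';python3 -c "
from h import *
go(490,-8,170,-79.8)
c=env.read_camera('wrist');cv2.imwrite('pics/w16.png',c['pixels'])
q=pts(c).reshape(-1,3); d=np.hypot(q[:,0]-441,q[:,1]+336)
q=q[(d<80)&(q[:,2]>27)&(q[:,2]<42)];print(len(q),np.median(q[:,2]),cv2.minAreaRect(q[:,:2].astype(np.float32)))"
```

```text
t: 23.55
eef_pos: [440.4, -336.1, 14.4]
tcp_rot: [-1.571, 0.0, -2.974]
ft_force: [-0.2, -0.4, 0.2]
opening: 0.842
t: 24.25
eef_pos: [370.3, -348.6, 187.7]
tcp_rot: [-1.566, 0.002, -2.975]
ft_force: [-0.2, -0.3, -0.5]
opening: 1.001
t 24.25 pos [ 370.3 -348.6  187.7] jaw -80.48 open 1.001 F [-0.2 -0.3 -0.5] tilt [ 0.003 -0.004 -1.   ] j [-0.89  0.36  1.88 -0.    0.9   0.52]
tool shift mm [-174.3   16.7 -316.2] turn about y: -0.68
6158 33.26978736284729 ((439.9993591308594, -336.23468017578125), (92.1216812133789, 54.08308410644531), 9.542398452758789)
```

View pics/w16.png

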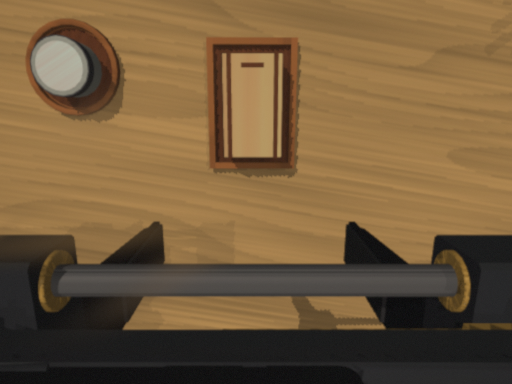

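The box is lying within the tray at (440.0,-336.2), yaw 9.5°. Now the pencil tin.

```bash
python3 -m inch '[-0.01,0,-0.02,0,-0.7,0,-1,-0.02,0,-0.03,0,0,0,-1,-0.02,0,-0.035,0,0,0,-1,-0.02,0,-0.035,0,0,0,-1,-0.02,0,-0.035,0,0,0,-1,-0.02,0,-0.035,0,0,0,-1,-0.02,0,-0.035,0,0,0,-1,-0.015,0,-0.035,0,0,0,-1,-0.01,0,-0.035,0,0,0,-1,0,0,-0.018,0,0,0,-1]'; python3 -m inch '[0,0,0,0,0,0,-1,0,0,0,0,0,0,-1]'; python3 -c "
from h import *
go(530.4,-2.8,11,-79.8)
c=env.read_camera('wrist');cv2.imwrite('pics/w17.png',c['pixels'])
q=pts(c).reshape(-1,3); b=q[(q[:,0]>430)&(q[:,0]<640)&(abs(q[:,1])<70)]
t=b[(b[:,2]>23)&(b[:,2]<32)]; print('tin',cv2.minAreaRect(t[:,:2].astype(np.float32)))
"
```

```text
t: 25.3
eef_pos: [468.4, -9.0, 183.3]
tcp_rot: [-1.572, -0.001, -2.959]
ft_force: [0.2, 0.7, -0.2]
opening: 1.0
t: 25.5
eef_pos: [468.2, -11.7, 183.7]
tcp_rot: [-1.571, -0.001, -2.96]
ft_force: [0.1, 0.5, 0.5]
opening: 1.0
t 25.5 pos [468.2 -11.7 183.7] jaw -79.6 open 1.0 F [0.1 0.5 0.5] tilt [-0.001  0.    -1.   ] j [-0.17  0.31  1.97 -0.    0.86  1.22]
tool shift mm [-63.  172.7   2.5] turn about y: 0.20
tin ((530.7607421875, -2.774761199951172), (174.22927856445312, 55.978275299072266), 10.28117561340332)
```

View pics/w17.png

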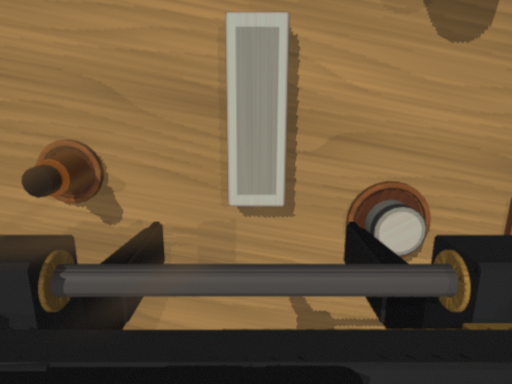

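The tin was undisturbed by the box pickup: (530.8,-2.8), yaw 10.3°.

```bash
python3 -m inch '[-0.01,0.02,0.002,0,0,0,-1,-0.02,0.03,0,0,0,0,-1,-0.02,0.035,0,0,0,0,-1,-0.013,0.035,0,0,0,0,-1,0,0.03,0,0,0,0,-1,0,0.014,0,0,0,0,-1,0,0.006,0,0,0,0,-1,0,0,0,0,0,0,-1,0,0,0,0,0,0,-1]';  python3 -c "
from h import *
go(530.8,-2.8,11,-79.8)"
```

```text
t: 26.45
eef_pos: [530.8, -3.3, 15.0]
tcp_rot: [-1.57, 0.001, -2.962]
ft_force: [0.8, -0.8, 0.2]
opening: 1.001
t 26.45 pos [530.8  -3.3  15. ] jaw -79.72 open 1.001 F [ 0.8 -0.8  0.2] tilt [ 0.001 -0.    -1.   ] j [-0.13  0.65  1.96 -0.    0.53  1.26]
tool shift mm [-0.1  4.  -0.5] turn about y: 0.08
```

```bash
python3 -m inch '[0,0.004,-0.0005,0,0,0,-1,0,0,0,0,0,0,-0.2,0,0,0,0,0,0,0,0,0,0,0,0,0,0.1,0,0,0,0,0,0,0.2,0,0,0,0,0,0,0.4,0,0,0,0,0,0,1,0,0,0,0,0,0,1,0,0,0,0,0,0,1,0,0,0,0,0,0,1]';  python3 -m inch '[0,-0.005,0,0,0,0,1,0,-0.01,0,0,0,0,1,0,-0.02,0,0,0,0,1,0,-0.03,0,0,0,0,1,0,-0.03,0,0,0,0,1,0,-0.03,0,0,0,0,1,0,-0.02,0,0,0,0,1,0,0,0,0,0,0,1]'; python3 -c "
from h import *
go(390,342,165,-99)
c=env.read_camera('wrist');cv2.imwrite('pics/w18.png',c['pixels'])"
```

```text
t: 27.45
eef_pos: [530.3, -2.3, 10.4]
tcp_rot: [-1.571, 0.0, -2.962]
ft_force: [-0.1, 0.6, 1.4]
opening: 0.583
t: 28.25
eef_pos: [531.1, -2.4, 158.3]
tcp_rot: [-1.569, 0.005, -2.961]
ft_force: [0.0, -0.5, -2.9]
opening: 0.587
t 28.25 pos [531.1  -2.4 158.3] jaw -79.68 open 0.587 F [ 0.  -0.5 -2.9] tilt [ 0.005 -0.001 -1.   ] j [-0.13  0.43  1.86 -0.    0.85  1.26]
tool shift mm [  77.1   -7.6 -364.1] turn about y: 19.32
```

View pics/w18.png

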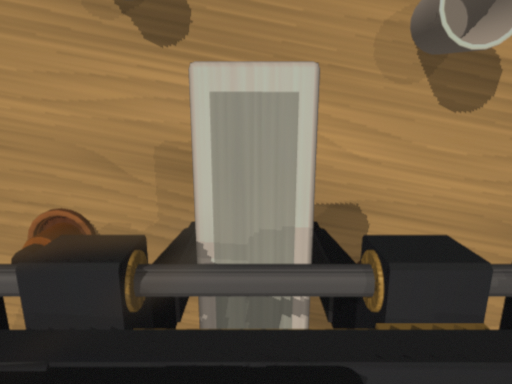

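Held level at 55.6 mm. Turning about +19.5° to the tray's direction and moving towards the long tray at height.

```bash
python3 -m inch '[0,0,0,0,4,0,1,0,0,0,0,6,0,1,0,0,0,0,6,0,1,0,0,0,0,3.5,0,1,0,0,0,0,0,0,1,0,0,0,0,0,0,1]'; python3 -c "
from h import *
go(385,345,165,-99.3)"
```

```text
t: 28.9
eef_pos: [529.8, -2.3, 154.5]
tcp_rot: [-1.571, -0.002, 2.983]
ft_force: [-0.2, -0.2, -2.5]
opening: 0.589
t 28.9 pos [529.8  -2.3 154.5] jaw -99.07 open 0.589 F [-0.2 -0.2 -2.5] tilt [-0.002  0.    -1.   ] j [-0.13  0.43  1.86 -0.    0.85  1.6 ]
tool shift mm [ 197.8  -10.3 -320.1] turn about y: 0.23
```

```bash
python3 -m inch '[0.01,0,-0.015,0,0,0,1,0.02,0,-0.03,0,0,0,1,0.02,-0.005,-0.035,0,0,0,1,0.02,-0.005,-0.035,0,0,0,1,0.02,0,-0.035,0,0,0,1,0.02,0,-0.035,0,0,0,1,0.02,0,-0.035,0,0,0,1,0.02,0,-0.035,0,0,0,1,0.02,0,-0.03,0,0,0,1,0.02,0,-0.025,0,0,0,1]'; python3 -m inch '[0.008,0,-0.01,0,0,0,1,0,0,0,0,0,0,1,0,0,0,0,0,0,1]'; python3 -c "
from h import *
go(465,330,60,-99.3)
c=env.read_camera('wrist');cv2.imwrite('pics/w19.png',c['pixels'])"
```

```text
t: 29.9
eef_pos: [390.3, 336.0, 165.2]
tcp_rot: [-1.571, -0.0, 2.983]
ft_force: [0.3, 0.0, -3.1]
opening: 0.589
t: 30.2
eef_pos: [385.7, 344.8, 165.2]
tcp_rot: [-1.57, -0.0, 2.982]
ft_force: [0.6, 0.7, -2.8]
opening: 0.582
t 30.2 pos [385.7 344.8 165.2] jaw -99.13 open 0.582 F [ 0.6  0.7 -2.8] tilt [-0. -0. -1.] j [ 0.6   0.4   1.88 -0.    0.86  2.33]
tool shift mm [-80.7 105.2   2. ] turn about y: 0.17
```

View pics/w19.png

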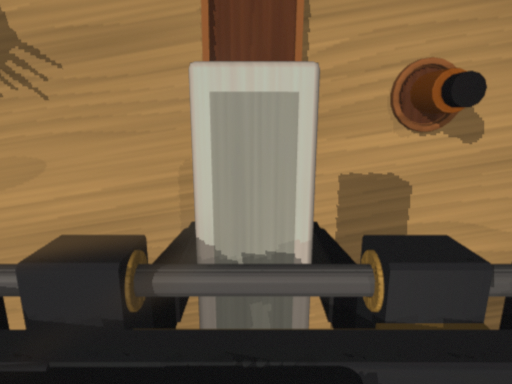

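The far edge is out of view; the sides at u≈205 and 302 are parallel to the tin (u 191–319). Moving 45 mm forward to see the far edge.

```bash
python3 -m inch '[-0.015,0,0.002,0,0,0,1,-0.02,0,0,0,0,0,1,-0.01,0,0,0,0,0,1,0,0,0,0,0,0,1,0,0,0,0,0,0,1]'; python3 -c "
from h import *
go(465,330,60,-99.3)
c=env.read_camera('wrist');cv2.imwrite('pics/w20.png',cv2.resize(c['pixels'][0:80,170:340],None,fx=4.5,fy=4.5,interpolation=2))
cv2.imwrite('pics/w20f.png',c['pixels'])
c=env.read_camera('scene');cv2.imwrite('pics/s20.png',cv2.resize(c['pixels'][80:170,260:390],None,fx=6,fy=6,interpolation=2))"
```

```text
t: 30.75
eef_pos: [429.9, 335.4, 165.1]
tcp_rot: [-1.57, -0.001, 2.98]
ft_force: [0.4, -0.5, -2.8]
opening: 0.589
t 30.75 pos [429.9 335.4 165.1] jaw -99.25 open 0.589 F [ 0.4 -0.5 -2.8] tilt [-0.001 -0.    -1.   ] j [ 0.54  0.44  1.81 -0.    0.89  2.27]
tool shift mm [-35.6 105.1  -0.3] turn about y: 0.05
```

View pics/w20.png

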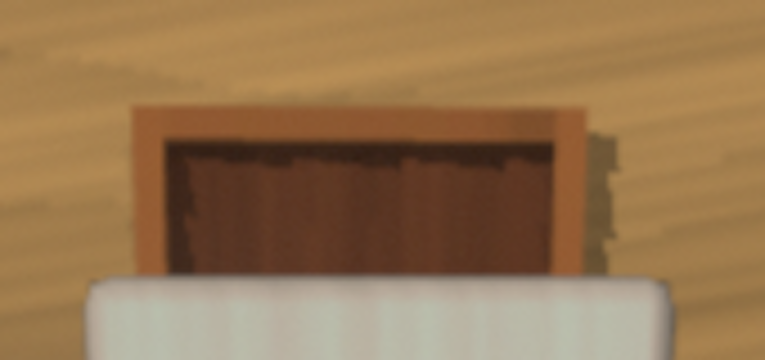

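View pics/w20f.png

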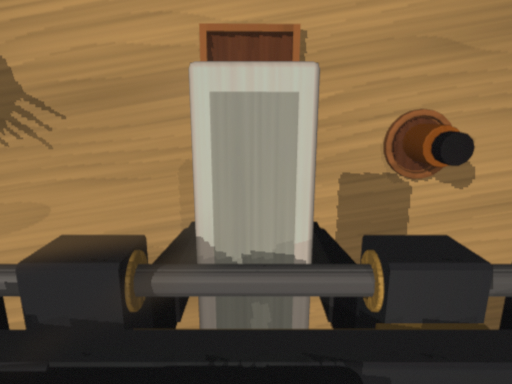

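Far rim corners in the full frame: (199.4,23.4) and (300.4,24.0), with the sides at v=61: 200.4 and 299.4.

```bash
python3 - <<'E'
from h import *
c=env.read_camera("wrist")
r=rays(c,[[199.4,23.4],[300.4,24],[200.4,61],[299.4,61]],9)[:,:2]; print(r.round(1))
mid=(r[0]+r[1])/2; e=r[0]-r[1]; e/=np.linalg.norm(e); d=np.array([e[1],-e[0]]); d2=(r[0]-r[2])+(r[1]-r[3]);d2/=np.linalg.norm(d2)
print(np.linalg.norm(r[0]-r[1]),np.degrees(np.arctan2(d[1],d[0])),np.degrees(np.arctan2(d2[1],d2[0])))
for x in(d,d2): print("ctr",mid-103.5*x)
th=np.radians(-9.3); print(mid-103.5*np.array([np.cos(th),np.sin(th)]))
# held tin: far top edge, top at z = tcp+ (28-10.4)
z=env.state()["eef_pos"][2]-10.4+28
t=rays(c,[[191,62],[319,62]],z)[:,:2]; print(t.round(1),np.linalg.norm(t[0]-t[1]),(t.mean(0)-87.5*np.array([np.cos(th),np.sin(th)])).round(1))
P=pts(c); q=P[55:230,185:325].reshape(-1,3); q=q[abs(q[:,2]-z)<6]; print("held top z",np.median(q[:,2]),z,"far x",q[:,0].max())
E
```

```text
[[574.8 359.2]
 [560.4 273.3]
 [544.8 364.4]
 [530.8 278. ]]
87.12926034005082 -9.46983140306279 -9.3596560498536
ctr [465.52525909 333.28874559]
ctr [465.49270303 333.09240393]
[465.47523265 332.98606587]
[[518.7 347.3]
 [510.3 295.4]] 52.534974030921475 [428.1 335.5]
held top z 181.09810757559268 182.9972816498789 far x 519.4947001477656
```

Tray centre (465.5,333.1), yaw -9.4°, width 87 against a nominal 88. The held tin's centre is within 2 mm of the TCP.

```bash
python3 -c "
from h import *
go(466,333,14,-99.4)"; python3 -m inch '[-0.01,0.01,-0.002,0,0,0,1,-0.015,0.02,-0.0015,0,0,0,1,-0.0105,0.03,0,0,0,0,1,0,0.03,0,0,0,0,1,0,0.02,0,0,0,0,1,0,0.01,0,0,0,0,1,0,0,0,0,0,0,1,0,0,0,0,0,0,1]'; python3 -c "
from h import *
go(466,333,14,-99.4)
c=env.read_camera('wrist');cv2.imwrite('pics/w21.png',c['pixels'])
c=env.read_camera('side');cv2.imwrite('pics/s21.png',cv2.resize(c['pixels'][230:370,120:300],None,fx=4,fy=4,interpolation=2))"
```

```text
t 30.9 pos [429.5 336.  165.4] jaw -99.17 open 0.59 F [ 0.4  0.8 -2.7] tilt [-0. -0. -1.] j [ 0.54  0.44  1.81 -0.    0.89  2.27]
tool shift mm [-36.6 151.4  -2.9] turn about y: 0.23
t: 31.7
eef_pos: [466.0, 334.1, 45.9]
tcp_rot: [-1.571, 0.001, 2.981]
ft_force: [1.0, 0.3, -2.8]
opening: 0.588
t 31.7 pos [466.  334.1  45.9] jaw -99.17 open 0.588 F [ 1.   0.3 -2.8] tilt [ 0.001  0.    -1.   ] j [ 0.51  0.64  1.84 -0.    0.66  2.24]
tool shift mm [-0.2 31.9  1.1] turn about y: 0.23
```

View pics/w21.png

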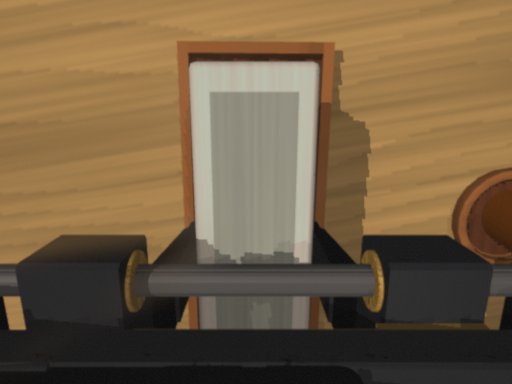

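View pics/s21.png

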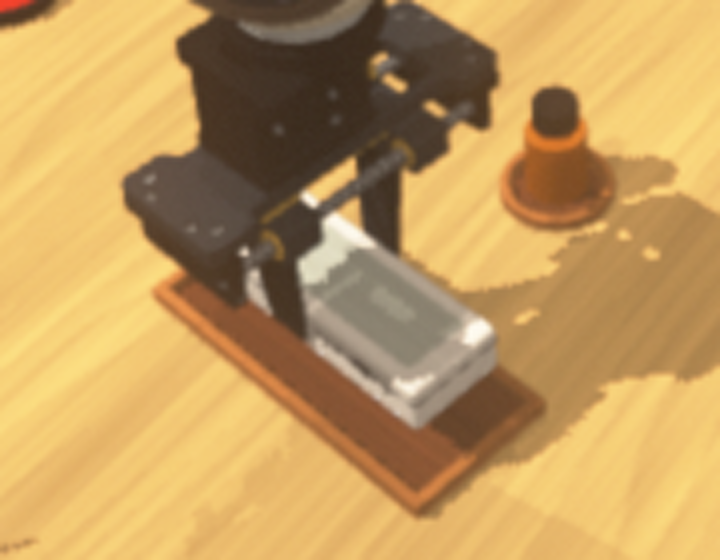

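The tin is over the tray, centred between the rims (u 178–333 against tin u 190–319). Lowering.

```bash
python3 -m inch '[0,0.01,0.0008,0,0,0,1,0,0.01,0,0,0,0,1,0,0.007,0,0,0,0,1,0,0.003,0,0,0,0,1,0,0.002,0,0,0,0,1,0,0,0,0,0,0,1,0,0,0,0,0,0,1]'; python3 -c "
from h import *
go(466,333,13.6,-99.4)"
```

```text
t: 32.5
eef_pos: [465.5, 333.1, 13.5]
tcp_rot: [-1.571, 0.0, 2.981]
ft_force: [0.3, -1.1, -0.7]
opening: 0.588
t 32.5 pos [465.5 333.1  13.5] jaw -99.18 open 0.588 F [ 0.3 -1.1 -0.7] tilt [ 0. -0. -1.] j [ 0.51  0.69  1.86 -0.    0.6   2.24]
tool shift mm [-0.5 -0.1 -0. ] turn about y: 0.22
```

The tin has reached the floor; the carried weight has come off the sensor. Releasing and retreating straight up.

```bash
python3 -m inch '[0,0,0,0,0,0,0.2,0,0,0,0,0,0,0,0,0,0,0,0,0,-0.3,0,0,0,0,0,0,-1,0,0,0,0,0,0,-1,0,0,0,0,0,0,-1]'; python3 -m inch '[0,-0.01,0,0,0,0,-1,0,-0.03,0,0,0,0,-1,0,-0.04,0,0,0,0,-1,0.02,-0.04,0,0,0,0,-1,0.03,-0.03,0,0,0,0,-1,0.02,-0.02,0,0,0,0,-1,0.02,0,0,0,0,0,-1,0,0,0,0,0,0,-1,0,0,0,0,0,0,-1]';python3 - <<'E'
from h import *
go(466,333,170)
c=env.read_camera('wrist');cv2.imwrite('pics/w22.png',c['pixels'])
q=pts(c).reshape(-1,3); d=np.hypot(q[:,0]-466,q[:,1]-333)
q=q[(d<120)&(q[:,2]>23)&(q[:,2]<40)];print('tin',len(q),np.median(q[:,2]),cv2.minAreaRect(q[:,:2].astype(np.float32)))
for n in('scene','side'):
    c=env.read_camera(n); cv2.imwrite(f'pics/{n}22.png',c['pixels']); P=pts(c)
    for nm,(x,y) in dict(bottle=(441.6,171.9),rtin=(446.3,-161.5),box=(440.7,-336),tin=(465.5,333),cup=(700,-135),jar=(697,134)).items():
        m=(np.hypot(P[...,0]-x,P[...,1]-y)<(100 if nm=='tin' else 60))&(P[...,2]>18)&(P[...,2]<80)
        p=P[m]
        if len(p)>20: print(n,nm,len(p),p.min(0).round(),p.max(0).round())
E
```

```text
t: 33.1
eef_pos: [465.5, 333.0, 13.4]
tcp_rot: [-1.571, 0.0, 2.981]
ft_force: [-0.1, 0.0, -0.8]
opening: 0.844
t: 34.0
eef_pos: [376.4, 347.4, 182.9]
tcp_rot: [-1.57, -0.0, 2.982]
ft_force: [0.7, -0.1, 0.4]
opening: 0.999
t 34.0 pos [376.4 347.4 182.9] jaw -99.15 open 0.999 F [ 0.7 -0.1  0.4] tilt [-0. -0. -1.] j [ 0.62  0.37  1.87 -0.    0.9   2.35]
tool shift mm [-90.7  12.9  -0. ] 
tin 11133 29.25192019478538 ((455.6241455078125, 334.3318786621094), (56.2142219543457, 154.77911376953125), 80.81200408935547)
scene bottle 219 [426. 154.  19.] [459. 188.  69.]
scene rtin 348 [ 420. -187.   18.] [ 472. -136.   38.]
scene box 923 [ 390. -370.   18.] [ 490. -303.   41.]
scene tin 1023 [376. 291.  18.] [556. 373.  37.]
scene cup 569 [ 668. -168.   18.] [ 732. -105.   66.]
scene jar 483 [671. 107.  18.] [723. 159.  60.]
side bottle 279 [423. 158.  19.] [457. 194.  67.]
side rtin 243 [ 419. -186.   18.] [ 472. -131.   37.]
side box 463 [ 389. -368.   18.] [ 487. -300.   39.]
side tin 2038 [374. 295.  18.] [555. 376.  35.]
side jar 431 [665. 110.  18.] [721. 165.  60.]
```

View pics/w22.png

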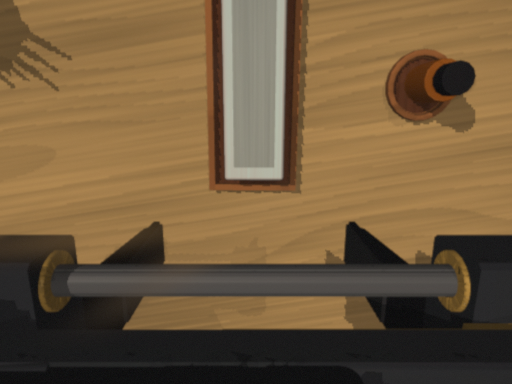

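View pics/scene22.png

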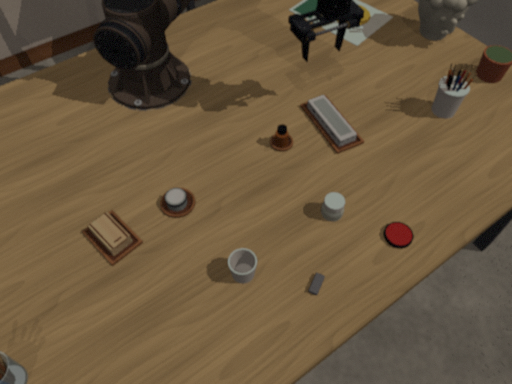

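All four items are inside their rims (scene view: bottle (282,141), round tin (176,199), box (112,234), pencil tin (331,122)). The cup and jar are at their original positions.

```bash
python3 -c "
from cell import env
print(env.job_done())"
```

```text
the job is handed in; nothing more can be done
None
```

I cleared the pile from the top down: bottle to the small dish, round tin to the wide dish, pastel box to the short tray, pencil tin to the long tray. Then I handed the job in at about 34 s with the gripper open and clear of everything. The system gave no verdict.

- **Placement:** by the last camera checks, each item is within about 1.5 mm of its tray or dish centre and sits level at floor height. The box and pencil tin are within about 1° of their trays' direction.
- **Cup and jar:** in the final scene view both are where they started, to within a millimetre or so.
- **Incomplete checks:** in the last wrist picture the far end of the pencil tin was cut off. I took its centre from the near end and the scene view, which agreed within about 1 mm. The final side view gave no usable reading of the cup, so its position rests on the scene camera alone.
- **Early mask error:** my first colour mask for the trays and dishes caught only part of them. I replaced it with rim points from the wrist camera, whose outer sizes matched the given ones to about 1 mm.

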